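# Set out a stripped flow cell to dry

### The arm

A 6-joint arm with a two-finger parallel gripper is mounted at the origin on the work surface. World frame = base frame: x ahead of the robot, y to its left, z up, the work surface at z = 0. Lengths are in m, angles in degrees, forces in N, time in s.
With the tool pointing down it reaches from about 0.4 to 0.825 m from the base axis. Payload 7 kg.
Tool frame: the origin (TCP) lies midway between the tips of the shut fingers; the grasp point (between the pads) lies 19 mm behind it (r.grasp_offset is the distance from the TCP to the grasp point, in m); z points along the fingers, x is the direction in which the jaws open and shut, and the axes are right-handed (so a half turn about z gives the same grasp; the last joint's range is limited). The gripper opens to 88 mm and grips with 3 to 60 N. Pads are 19 mm wide; open, the fingers measure 130 mm over their backs; the gripper's body (78 mm by 193 mm) begins 47 mm behind the grasp point.
Start: joints at [-51.159, 20.546, 0.682, 0, -70.136, -16.507], TCP at [0.256, -0.624, 0.227] pointing down, gripper open.
Joint ranges: [-176.03, 176.03], [-82.01, 121.73], [-58.28, 71.71], [-173.87, 95.51], [-174.79, -0.11], [-173.66, 173.66]. Speed limits (degrees/s): [136.94, 136.94, 172.46, 180, 180, 180].

### API

Orientations are given as [roll, pitch, yaw] about the fixed x, y, z axes, in that order (R = Rz(yaw) Ry(pitch) Rx(roll)).
In Python, from plant import r gives the robot as it stands.
- The arm moves only by the tool step_arm, never from a script. Its argument "deltas" is a list of rows, each a list of 7 numbers: the turn, a rotation vector about the tool's x, y, z in rad, then the shift along the tool's x, y, z in mm, then the opening, from -1 (shut) to 1 (fully open), so that 0 is half open. In form: [[ax, ay, az, x, y, z, grip], ...]. A call has 1 to 10 rows; each row shifts and turns the pose as measured when the row begins, along the tool's axes as they then stand; what a row does not reach is not made up. A row lasts 1/10 s, in which the tool goes at most 50 mm and 8.59 degrees, less where a joint would pass 70% of its speed; a pose out of reach is approached as far as the arm can. A call with a gripper value outside its range is refused whole. The fingers move at their own pace and stop on an object; "squeeze" is the grip in N (left out, the last holds). Time passes only in rows, so rows that do not move let the fingers close. It gives the time, the measured TCP pose, the force and the opening at its end, in the units of the state.
- r.get_state(): the state, without advancing time (a new reading comes with each control period).
- r.capture(name): name is "scene" or "top" or "wrist"; returns the picture (384x512x3 uint8, red, green, blue); there is no depth.
- r.camera_info(name): a dict with "vertical_fov" (degrees; the focal length in pixels is half the picture's height over the tangent of half this angle, whatever the lens; pixels are square), "cx", "cy" (the principal point, pixels), "view" (4x4, takes a point from world to camera coordinates). Camera axes: x right, y down, z forward; pixel columns grow to the right and rows downward; lengths in m; the calibration is good to about 2 mm. A picture is of the moment at which its call begins: read the wrist's pose just before it. camera_info takes no time and is no camera call; for the wrist camera it gives the pose at the moment of the call.
- r.close_job(): hands the job in, once; it reports no verdict.
The state is a dict: "time_s": time; "joints": joint angles; "qd": joint speeds; "joint_torque": joint torques, N m; "tcp_pos": TCP position; "eef_rot": TCP orientation; "contact_force": force on the tool from outside, world axes, zero at the start; "moment": the same for the moment, N m; "gripper_width": finger opening in m.
Only numpy, scipy, OpenCV 4.12 (cv2) and the standard library are available. Lean on these libraries where they do the work, as an engineer would, in place of code of your own. Each camera call takes 0.05 s, during which the arm holds its last target.

### The job

The flow cell has been taken apart and rinsed; set its parts out to dry. Drape every clamp saddle over the bar of the drying rail, one leg on each side, hang every electrode bracket by its eye on one of the stand's pegs, and push the cell body fully home into the corner of the stop plate so that it lies flat with its edges flush against both stops. Do not knock over the vials, the jar or the beaker, and leave every part hanging still.

Things in the scene. Friction and masses are not known exactly. Their poses are not given: they have to be found in the camera images.
- bar_mid (a point): drying rail, fixed to the bench: a round steel bar 12 mm in diameter and 250 mm long, level, its axis 150 mm above the bench, on a 14 mm post at each end (post centres at y = +125 and -125 mm; each with a foot 90 x 35 x 12 mm). This point is the middle of the bar, on its axis; the bar runs along y; z up.
- peg1: peg of the peg stand, -75 mm along y from the middle peg: straight round steel bar, 8 mm in diameter, 100 mm long. Origin on its axis at the root, 175 mm above the bench; runs along its own -x towards the robot, tip at -100 mm, rising 6 degrees.
- peg2: peg of the peg stand, 0 mm along y from the middle peg: straight round steel bar, 8 mm in diameter, 100 mm long. Origin on its axis at the root, 175 mm above the bench; runs along its own -x towards the robot, tip at -100 mm, rising 6 degrees. Stand: fixed; cross-bar 16 x 200 x 14 mm behind the roots on two 14 mm posts (y = +-85 mm); nothing is higher; base plate 90 x 210 x 12 mm behind.
- peg3: peg of the peg stand, +75 mm along y from the middle peg: straight round steel bar, 8 mm in diameter, 100 mm long. Origin on its axis at the root, 175 mm above the bench; runs along its own -x towards the robot, tip at -100 mm, rising 6 degrees.
- stop_plate: stop plate, fixed to the bench: aluminium plate 160 x 150 x 6 mm with two stop strips 12 mm wide that stand 14 mm above the plate along its +x and +y edges, meeting in the +x +y corner. Origin under its centre, on the bench; stops' inner faces at x = +68 and y = +63 mm; plate's top at z = 6 mm.
- cell_body: cell body of the flow cell: beige plastic block 72 (x) x 60 (y) x 28 (z) mm, about 0.25 kg, oval window with black seal ring on top, loose on the stop plate, roughly in line with it (x with x, y with y). Origin at the centre of its underside. Fully home its origin is 32 mm (x) and 33 mm (y) from the stop plate's origin.
- saddle1: clamp saddle, may be absent: steel strap 5 mm thick bent to an upside-down U, 50 mm across the legs (x, outside; 40 mm inside), 30 mm wide (y), 60 mm high, about 0.12 kg; starts standing on its two legs. Origin on the ground between the feet of the legs, z up to the crown. All saddles are alike.
- saddle1_crown (a point): underside of the crown of saddle1, at its middle, 55 mm above its origin: the face that rests on the bar (so 6 mm above the bar's axis when draped)
- saddle2: clamp saddle, may be absent: steel strap 5 mm thick bent to an upside-down U, 50 mm across the legs (x, outside; 40 mm inside), 30 mm wide (y), 60 mm high, about 0.12 kg; starts standing on its two legs. Origin on the ground between the feet of the legs, z up to the crown. All saddles are alike.
- saddle2_crown (a point): underside of the crown of saddle2, at its middle, 55 mm above its origin: the face that rests on the bar (so 6 mm above the bar's axis when draped)
- saddle3: clamp saddle, may be absent: steel strap 5 mm thick bent to an upside-down U, 50 mm across the legs (x, outside; 40 mm inside), 30 mm wide (y), 60 mm high, about 0.12 kg; starts standing on its two legs. Origin on the ground between the feet of the legs, z up to the crown. All saddles are alike.
- saddle3_crown (a point): underside of the crown of saddle3, at its middle, 55 mm above its origin: the face that rests on the bar (so 6 mm above the bar's axis when draped)
- bracket1: electrode bracket, may be absent: upright steel plate 8 mm thick (x), 44 mm wide (y) and 100 mm high on a foot 36 (x) x 44 (y) x 8 mm, about 0.15 kg; a round eye 22 mm in diameter goes through the plate along x, its centre 66 mm up, leaving 23 mm of plate above the eye. Starts standing on its foot. Origin at the centre of the foot's underside, z up.
- bracket1_eye (a point): centre of the eye of bracket1, 66 mm above its origin (34 mm below its top edge), in the middle of the plate's thickness
- bracket2: electrode bracket, may be absent: upright steel plate 8 mm thick (x), 44 mm wide (y) and 100 mm high on a foot 36 (x) x 44 (y) x 8 mm, about 0.15 kg; a round eye 22 mm in diameter goes through the plate along x, its centre 66 mm up, leaving 23 mm of plate above the eye. Starts standing on its foot. Origin at the centre of the foot's underside, z up.
- bracket2_eye (a point): centre of the eye of bracket2, 66 mm above its origin (34 mm below its top edge), in the middle of the plate's thickness
- bracket3: electrode bracket, may be absent: upright steel plate 8 mm thick (x), 44 mm wide (y) and 100 mm high on a foot 36 (x) x 44 (y) x 8 mm, about 0.15 kg; a round eye 22 mm in diameter goes through the plate along x, its centre 66 mm up, leaving 23 mm of plate above the eye. Starts standing on its foot. Origin at the centre of the foot's underside, z up.
- bracket3_eye (a point): centre of the eye of bracket3, 66 mm above its origin (34 mm below its top edge), in the middle of the plate's thickness
- vial1: bystander: glass vial with a white cap, 28 mm in diameter and 50 mm high, standing; origin at the centre of its underside
- vial2: bystander: glass vial with a white cap, 28 mm in diameter and 50 mm high, standing; origin at the centre of its underside
- vial3: bystander: glass vial with a white cap, 28 mm in diameter and 50 mm high, standing; origin at the centre of its underside
- vial4: bystander: glass vial with a white cap, 28 mm in diameter and 50 mm high, standing; origin at the centre of its underside
- jar1: bystander: amber jar with a black lid, 60 mm in diameter, 70 mm high, standing; origin under its centre
- beaker: bystander: glass beaker, 70 mm in diameter, 85 mm high, standing; origin under its centre
Things that resemble listed ones, but are neither listed nor needed, are in the scene too. Of the things shaped like the stop_plate, the aluminium one is meant.

How it is judged (in metres and radians):
At the end, for the whole second after the job is handed in: Saddles straddle the bar: crown 2-12 mm above its axis, 14 mm sideways, tilt < 0.4 rad; each bracket has a peg through its eye (10-95 mm from root, 9 mm sideways, 0-12 mm below), tilt < 0.5; cell body flat on plate, within 3 mm of both stops and 0.05 rad; all at rest (< 0.03 m/s) (x of saddle1_crown in the frame of bar_mid between -0.014 and 0.014 m and y of saddle1_crown in the frame of bar_mid between -0.115 and 0.115 m and z of saddle1_crown in the frame of bar_mid between 0.002 and 0.012 m and angle between each of saddle1, saddle2, saddle3's own z axis and vertical below 0.4 rad and linear speed of each of saddle1, saddle2, saddle3, bracket1, bracket2, bracket3, cell_body below 0.03 m/s and x of saddle2_crown in the frame of bar_mid between -0.014 and 0.014 m and y of saddle2_crown in the frame of bar_mid between -0.115 and 0.115 m and z of saddle2_crown in the frame of bar_mid between 0.002 and 0.012 m and x of saddle3_crown in the frame of bar_mid between -0.014 and 0.014 m and y of saddle3_crown in the frame of bar_mid between -0.115 and 0.115 m and z of saddle3_crown in the frame of bar_mid between 0.002 and 0.012 m and ((x of bracket1_eye in the frame of peg1 between -0.095 and -0.01 m and y of bracket1_eye in the frame of peg1 between -0.009 and 0.009 m and z of bracket1_eye in the frame of peg1 between -0.012 and 0 m) or (x of bracket1_eye in the frame of peg2 between -0.095 and -0.01 m and y of bracket1_eye in the frame of peg2 between -0.009 and 0.009 m and z of bracket1_eye in the frame of peg2 between -0.012 and 0 m) or (x of bracket1_eye in the frame of peg3 between -0.095 and -0.01 m and y of bracket1_eye in the frame of peg3 between -0.009 and 0.009 m and z of bracket1_eye in the frame of peg3 between -0.012 and 0 m)) and angle between each of bracket1, bracket2, bracket3's own z axis and vertical below 0.5 rad and ((x of bracket2_eye in the frame of peg1 between -0.095 and -0.01 m and y of bracket2_eye in the frame of peg1 between -0.009 and 0.009 m and z of bracket2_eye in the frame of peg1 between -0.012 and 0 m) or (x of bracket2_eye in the frame of peg2 between -0.095 and -0.01 m and y of bracket2_eye in the frame of peg2 between -0.009 and 0.009 m and z of bracket2_eye in the frame of peg2 between -0.012 and 0 m) or (x of bracket2_eye in the frame of peg3 between -0.095 and -0.01 m and y of bracket2_eye in the frame of peg3 between -0.009 and 0.009 m and z of bracket2_eye in the frame of peg3 between -0.012 and 0 m)) and ((x of bracket3_eye in the frame of peg1 between -0.095 and -0.01 m and y of bracket3_eye in the frame of peg1 between -0.009 and 0.009 m and z of bracket3_eye in the frame of peg1 between -0.012 and 0 m) or (x of bracket3_eye in the frame of peg2 between -0.095 and -0.01 m and y of bracket3_eye in the frame of peg2 between -0.009 and 0.009 m and z of bracket3_eye in the frame of peg2 between -0.012 and 0 m) or (x of bracket3_eye in the frame of peg3 between -0.095 and -0.01 m and y of bracket3_eye in the frame of peg3 between -0.009 and 0.009 m and z of bracket3_eye in the frame of peg3 between -0.012 and 0 m)) and x of cell_body in the frame of stop_plate between 0.029 and 0.035 m and y of cell_body in the frame of stop_plate between 0.03 and 0.036 m and z of cell_body in the frame of stop_plate between 0.003 and 0.009 m and angle between the x axis of cell_body and the x axis of stop_plate, either way round below 0.05 rad); the robot touches nothing.
It fails at once if a vial, the jar or the beaker is knocked over (angle between any of vial1, vial2, vial3, vial4, jar1, beaker's own z axis and vertical above 0.8 rad).
Of saddle1, saddle2, saddle3 only 2 to 3 are there at a start; the rules pass over those that are not, and their reading is None.
Of bracket1, bracket2, bracket3 only 2 to 3 are there at a start; the rules pass over those that are not, and their reading is None.
At some moment in a run one of cell_body may be knocked a few centimetres aside while the robot is not near it.
It also fails if it takes over 210 s, if anything falls off the work surface, if the arm or the gripper's body presses on something with over 40 N, if the wrist force passes 120 N, or if a joint passes its speed limit or range.

## Working session

There is one attempt and no reset: what is moved stays moved. The work goes in short steps, Python scripts to look and compute and a tool call to move; the robot and the scene stay as the last step left them, time stands still between calls to the robot, and variables do not carry over. Pictures are saved under pics/ and viewed, and the job is handed in when it is done.

Besides the shell and the picture viewer there is one more tool, called after "Emit:" by a JSON object that holds its "fn" and its "kwargs", one argument or row to a line. step_arm: Moves the arm, as the interface text tells. Its arguments: {"type":"object","properties":{"deltas":{"type":"array","items":{"type":"array","items":{"type":"number"}}},"squeeze":{"type":"number"}},"required":["deltas"]}

```bash
ls -la; mkdir -p pics; python3 - <<'E'
from plant import r
import cv2
s=r.get_state();print(s)
for n in ["scene","top","wrist"]:
    print(n,r.camera_info(n))
    im=r.capture(n);cv2.imwrite(f"pics/{n}0.png",im[:,:,::-1])
E
```

```text
total 12
drwxr-xr-x  3 agent agent 4096 Dec  6 23:07 .
drwxr-xr-x 23 root  root  4096 Dec  6 23:07 ..
drwxr-xr-x  2 agent agent 4096 Dec  6 23:07 pics
{'time_s': 0.0, 'joints': array([-5.11586906e+01,  2.05900745e+01,  6.34008291e-01, -1.80274889e-02,
       -7.01355188e+01, -1.65050539e+01]), 'qd': array([-0.05493521,  0.0067119 ,  0.05280455,  0.00998632, -0.08315561,
        0.01768235]), 'joint_torque': array([-1.58138726e-03, -5.82721639e+01,  2.93051165e+01,  6.99701965e+00,
        6.65083411e-03, -1.55496036e-04]), 'tcp_pos': array([ 0.25629007, -0.62393234,  0.2256464 ]), 'eef_rot': array([-1.79990227e+02, -9.26262211e-02,  1.12330108e+02]), 'contact_force': array([-0.03320471, -0.1164681 , -0.21867775]), 'moment': array([-0.01782382,  0.01121197,  0.02263415]), 'gripper_width': 0.08777187153049695}
scene {'vertical_fov': 46.89988492858115, 'cx': 250.66097300337256, 'cy': 197.00496923904126, 'view': array([[ 0.54110243,  0.84078675, -0.0169058 , -0.24979691],
       [ 0.60574157, -0.40362234, -0.68568663, -0.21009135],
       [-0.58333979,  0.36078615, -0.72770052,  1.709669
[... 156 characters left out ...]
95, 'view': array([[-8.92343242e-04, -9.99967935e-01,  7.95819542e-03,
        -2.69027843e-03],
       [-9.85092496e-01, -4.89982125e-04, -1.72024809e-01,
         5.06340815e-01],
       [ 1.72023192e-01, -7.99306376e-03, -9.85060471e-01,
         1.48789286e+00],
       [ 0.00000000e+00,  0.00000000e+00,  0.00000000e+00,
         1.00000000e+00]])}
wrist {'vertical_fov': 58.98157954966957, 'cx': 259.7374735897692, 'cy': 192.81429167518937, 'view': array([[-0.3798491 ,  0.92504537,  0.00239455,  0.67370724],
       [ 0.89317734,  0.36608713,  0.26117895, -0.03383577],
       [ 0.24072577,  0.10134735, -0.96528743,  0.39063346],
       [ 0.        ,  0.        ,  0.        ,  1.        ]])}
```

View pics/scene0.png

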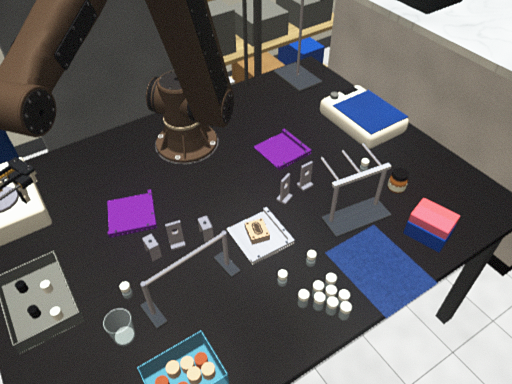

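View pics/top0.png

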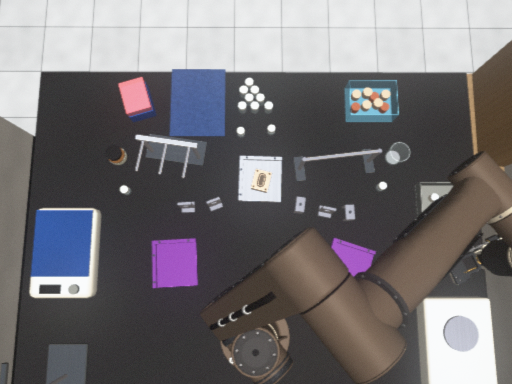

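View pics/wrist0.png

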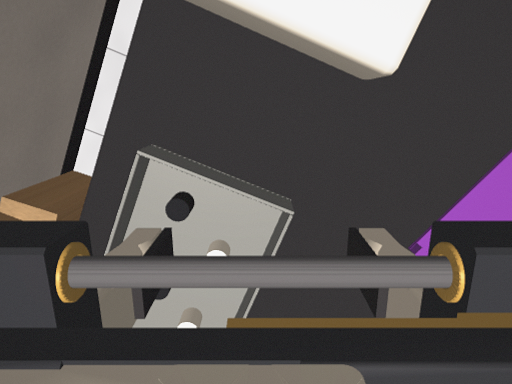

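```bash
python3 - <<'E'
import cv2
t=cv2.imread("pics/top0.png");s=cv2.imread("pics/scene0.png")
cv2.imwrite("pics/t_l.png",cv2.resize(t[120:220,105:295],None,fx=4.2,fy=4.2,interpolation=cv2.INTER_CUBIC))
cv2.imwrite("pics/t_r.png",cv2.resize(t[130:230,230:420],None,fx=4.2,fy=4.2,interpolation=cv2.INTER_CUBIC))
cv2.imwrite("pics/s_c.png",cv2.resize(s[140:340,100:340],None,fx=3,fy=3,interpolation=cv2.INTER_CUBIC))
E
```

```text
(no output)
```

View pics/t_l.png

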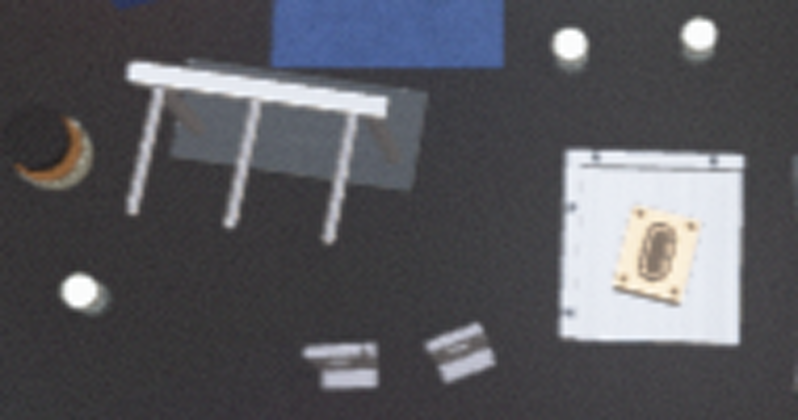

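View pics/t_r.png

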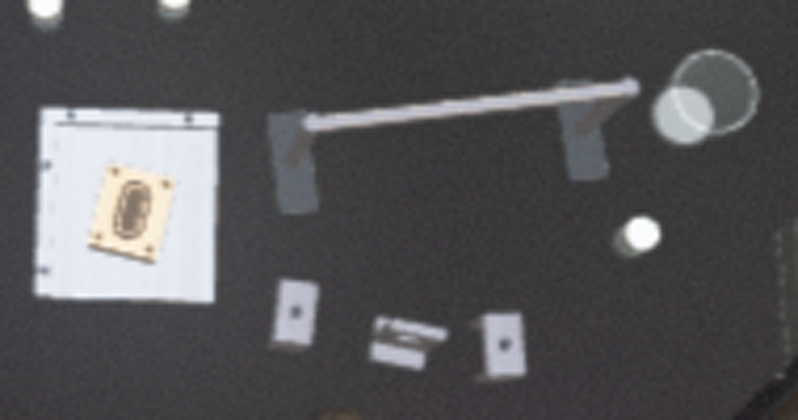

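View pics/s_c.png

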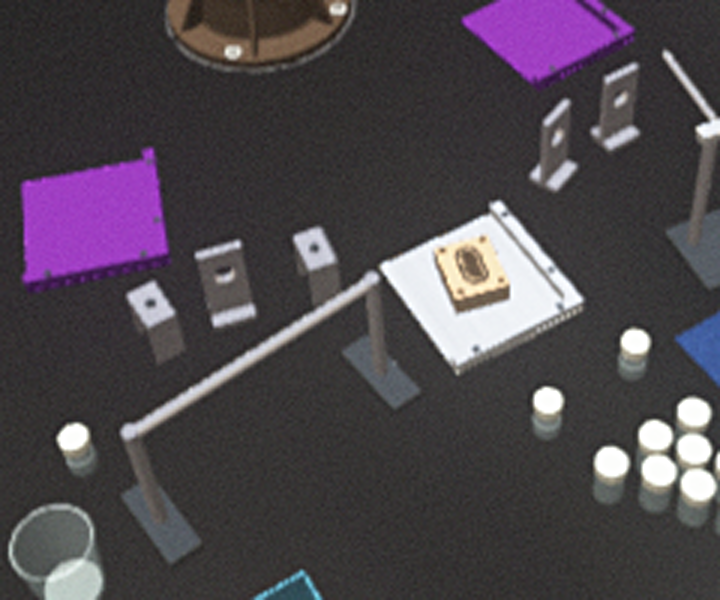

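```bash
cat > h.py <<'E'
import numpy as np,cv2
from scipy.spatial.transform import Rotation as Ro
from plant import r
def foc(i): return 192/np.tan(np.radians(i["vertical_fov"]/2))
def ray(i,u,v):
    f=foc(i);V=i["view"];R=V[:3,:3];c=-R.T@V[:3,3]
    d=R.T@np.array([(u-i["cx"])/f,(v-i["cy"])/f,1.]);return c,d
def onz(i,u,v,z):
    c,d=ray(i,u,v);return c+d*(z-c[2])/d[2]
def proj(i,p):
    p=np.atleast_2d(p);q=p@i["view"][:3,:3].T+i["view"][:3,3];f=foc(i)
    return np.c_[i["cx"]+f*q[:,0]/q[:,2],i["cy"]+f*q[:,1]/q[:,2]]
def tri(obs):
    A=np.zeros((3,3));b=np.zeros(3)
    for i,u,v in obs:
        c,d=ray(i,u,v);d=d/np.linalg.norm(d);P=np.eye(3)-np.outer(d,d);A+=P;b+=P@c
    p=np.linalg.solve(A,b)
    e=[np.linalg.norm(proj(i,p)[0]-[u,v]) for i,u,v in obs];return p,e
def tool(s=None):
    s=s or r.get_state();return np.array(s["tcp_pos"]),Ro.from_euler("xyz",s["eef_rot"],degrees=True)
def go(pos,rpy):
    """needed shift in current tool axes (mm) and rotvec"""
    p,R=tool();T=Ro.from_euler("xyz",rpy,degrees=True)
    d=R.inv().apply(np.array(pos)-p)*1000;w=(R.inv()*T).as_rotvec()
    print("shift mm tool",d.round(1),"rotvec",w.round(4),"| rows>=",max(np.linalg.norm(d)/50,np.degrees(np.linalg.norm(w))/8.59).__round__(1))
E
python3 - <<'E'
from h import *
np.set_printoptions(precision=4,suppress=True)
i=r.camera_info("top")
def L(u,v): return ((u+.5)/4.2-.5+105,(v+.5)/4.2-.5+120)
def Rr(u,v): return ((u+.5)/4.2-.5+230,(v+.5)/4.2-.5+130)
for n,p,z in [("peg3tip",L(133,212),.185),("peg2tip",L(230,226),.185),("peg1tip",L(329,242),.185),("crossL",L(128,72),.18),("crossR",L(387,107),.18),
 ("br_a",L(342,355),.1),("br_b",L(455,342),.1),("br_c",Rr(410,335),.1),("cell",L(657,250),.034),("platecnt",L(653,250),.006),
 ("sad1",Rr(295,312),.06),("sad2",Rr(504,344),.06),("barL",Rr(308,122),.15),("barR",Rr(634,87),.15),
 ("jar",L(50,140),.07),("vial",L(80,290),.05),("vial",Rr(642,233),.05),("beaker",Rr(715,90),.085),("v",L(570,43),.05),("v",L(700,35),.05)]:
    print(n,np.round(p,1),onz(i,*p,z))
c,_=ray(r.camera_info("wrist"),0,0); p,R=tool(); print(R.inv().apply(c-p), (R.inv()*Ro.from_matrix(r.camera_info("wrist")["view"][:3,:3].T)).as_matrix())
E
```

```text
peg3tip [136.3 170.1] [0.5312 0.3752 0.185 ]
peg2tip [159.4 173.4] [0.5205 0.3017 0.185 ]
peg1tip [183.  177.2] [0.5082 0.2269 0.185 ]
crossL [135.1 136.8] [0.6419 0.3853 0.18  ]
crossR [196.8 145.1] [0.6145 0.1862 0.18  ]
br_a [186.  204.1] [0.4337 0.2276 0.1   ]
br_b [213. 201.] [0.4441 0.1385 0.1   ]
br_c [327.2 209.4] [ 0.4162 -0.2417  0.1   ]
cell [261.  179.1] [ 0.5309 -0.0233  0.034 ]
platecnt [260.1 179.1] [ 0.5362 -0.0205  0.006 ]
sad1 [299.9 203.9] [ 0.4398 -0.1553  0.06  ]
sad2 [349.6 211.5] [ 0.4136 -0.3249  0.06  ]
barL [303.  158.7] [ 0.5772 -0.1583  0.15  ]
barR [380.6 150.3] [ 0.6056 -0.4144  0.15  ]
jar [116.5 153. ] [0.6159 0.4768 0.07  ]
vial [123.7 188.7] [0.4941 0.4518 0.05  ]
vial [382.5 185.1] [ 0.5071 -0.4451  0.05  ]
beaker [399.9 151. ] [ 0.62   -0.5005  0.085 ]
v [240.3 129.9] [0.7056 0.0499 0.05  ]
v [271.3 128. ] [ 0.7128 -0.0599  0.05  ]
[ 0.0002 -0.0695 -0.1586] [[ 1.     -0.0003  0.0008]
 [ 0.0001  0.9652  0.2613]
 [-0.0009 -0.2613  0.9652]]
```

```bash
python3 -c "
from h import *
go([.5,-.24,.26],[180,0,90])"
```

```text
shift mm tool [262.7 371.3 -33.9] rotvec [-0.0004 -0.0013  0.3897] | rows>= 9.1
```

Emit:
{"fn": "step_arm", "kwargs": {
  "deltas": [
    [0,0,0,26,37,-3.4,1],
    [0,0,0,26,37,-3.4,1],
    [0,0,0,26,37,-3.4,1],
    [0,0,0,26,37,-3.4,1],
    [0,0,0,26,37,-3.4,1],
    [0,0,0,26,37,-3.4,1],
    [0,0,0,26,37,-3.4,1],
    [0,0,0,26,37,-3.4,1],
    [0,0,0,26,37,-3.4,1],
    [0,0,0,26,37,-3.4,1]
  ]
}}

```text
time_s: 1.15
tcp_pos: [0.5043, -0.2327, 0.257]
eef_rot: [-179.8, -0.4, 111.8]
contact_force: [1.7, -0.8, -1.1]
gripper_width: 0.0875
```

Emit:
{"fn": "step_arm", "kwargs": {
  "deltas": [
    [0,0,0.13,0,0,0,1],
    [0,0,0.13,0,0,0,1],
    [0,0,0.13,0,0,0,1],
    [0,0,0,0,0,0,1]
  ]
}}

```text
time_s: 1.55
tcp_pos: [0.5077, -0.226, 0.2567]
eef_rot: [-179.7, -0.4, 89.2]
contact_force: [0.0, -0.6, 0.6]
gripper_width: 0.0876
```

```bash
cat > look.py <<'E'
import sys
from h import *
import json
n=sys.argv[1]; cam=sys.argv[2] if len(sys.argv)>2 else "wrist"
i=r.camera_info(cam); im=r.capture(cam)[:,:,::-1]
cv2.imwrite(f"pics/{n}.png",im); np.savez(f"pics/{n}.npz",**i)
go([.5,-.24,.26],[180,0,90]); print(r.get_state()["time_s"])
E
python3 look.py w1
```

```text
shift mm tool [-13.9  -7.6  -3.4] rotvec [-0.0055 -0.0065 -0.0101] | rows>= 0.3
1.6
```

View pics/w1.png

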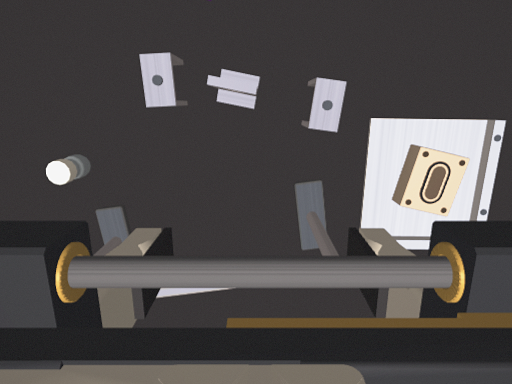

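```bash
cat > seg.py <<'E'
import sys
from h import *
def load(n):
    z=np.load(f"pics/{n}.npz");i={k:z[k] for k in z.files};i["cx"]=float(i["cx"]);i["cy"]=float(i["cy"]);i["vertical_fov"]=float(i["vertical_fov"])
    return cv2.imread(f"pics/{n}.png"),i
def rects(im,thr,amin=150,vmax=400,close=0):
    g=im.min(axis=2);m=(g>thr).astype(np.uint8)*255
    if close: m=cv2.morphologyEx(m,cv2.MORPH_CLOSE,np.ones((close,close)))
    cs,_=cv2.findContours(m,cv2.RETR_EXTERNAL,cv2.CHAIN_APPROX_NONE)
    return [(c,cv2.minAreaRect(c)) for c in cs if cv2.contourArea(c)>amin and cv2.boundingRect(c)[1]+cv2.boundingRect(c)[3]<vmax]
def rw(i,R,z):
    b=cv2.boxPoints(R);w=np.array([onz(i,*p,z) for p in b]);e1=w[1]-w[0];e2=w[2]-w[1]
    return w.mean(0),np.linalg.norm(e1)*1e3,np.degrees(np.arctan2(e1[1],e1[0])),np.linalg.norm(e2)*1e3,np.degrees(np.arctan2(e2[1],e2[0]))
E
python3 - <<'E'
from seg import *
np.set_printoptions(precision=4,suppress=True)
im,i=load("w1")
for c,R in rects(im,135,60,220):
    print(np.round(R[0],1),[ (z,[np.round(q,4) for q in rw(i,R,z)]) for z in (.06,.1)])
cv2.imwrite("pics/w1c.png",cv2.resize(im[40:140,120:360],None,fx=3.3,fy=3.3,interpolation=cv2.INTER_CUBIC))
E
```

```text
[ 58.  172.5] [(0.06, [array([ 0.5074, -0.4382,  0.06  ]), np.float64(25.1446), np.float64(89.1097), np.float64(25.1194), np.float64(-8.9103)]), (0.1, [array([ 0.4997, -0.4143,  0.1   ]), np.float64(22.3166), np.float64(89.1097), np.float64(22.2942), np.float64(-8.9103)])]
[326.9 104.4] [(0.06, [array([ 0.4418, -0.1549,  0.06  ]), np.float64(50.7754), np.float64(171.5952), np.float64(29.91), np.float64(80.3042)]), (0.1, [array([ 0.4415, -0.1628,  0.1   ]), np.float64(45.0647), np.float64(171.5952), np.float64(26.546), np.float64(80.3042)])]
[231.4  87.2] [(0.06, [array([ 0.4235, -0.2511,  0.06  ]), np.float64(31.4222), np.float64(165.1541), np.float64(50.1366), np.float64(78.4769)]), (0.1, [array([ 0.4252, -0.2482,  0.1   ]), np.float64(27.8882), np.float64(165.1541), np.float64(44.4977), np.float64(78.4769)])]
[157.2  79.5] [(0.06, [array([ 0.4155, -0.3245,  0.06  ]), np.float64(30.0792), np.float64(95.1227), np.float64(51.0763), np.float64(2.1163)]), (0.1, [array([ 0.4181, -0.3134,  0.1   ]), np.float64(26.6962), np.float64(95.1227), np.float64(45.3318), np.float64(2.1163)])]
```

View pics/w1c.png

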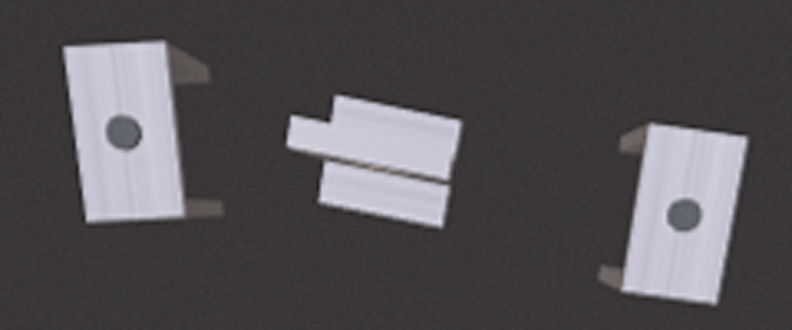

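```bash
python3 - <<'E'
from seg import *
np.set_printoptions(precision=4,suppress=True)
t=r.camera_info("top");s=r.camera_info("scene")
for a,b in [((303.0,158.7),(224.5,232.2)),((380.6,150.3),(142.5,283.8))]:
    p,e=tri([(t,*a),(s,*b)]);print(p,np.round(e,1),onz(s,*b,.15),onz(t,*a,.15))
im=cv2.imread("pics/scene0.png");cv2.imwrite("pics/s_d.png",cv2.resize(im[220:330,130:250],None,fx=5,fy=5,interpolation=cv2.INTER_CUBIC))
p=cv2.imread("pics/top0.png");cv2.imwrite("pics/t_d.png",cv2.resize(p[140:185,285:395],None,fx=7,fy=7,interpolation=cv2.INTER_CUBIC))
# saddle grasp
p,R=tool();print(p,R.as_euler('xyz',degrees=True))
go([.4418,-.1549,.20],[180,0,171]);
E
```

```text
[ 0.5764 -0.1567  0.1553] [0.4 0.4] [ 0.5731 -0.1538  0.15  ] [ 0.5771 -0.1584  0.15  ]
[ 0.6049 -0.4103  0.1561] [0.8 1. ] [ 0.6019 -0.4076  0.15  ] [ 0.6057 -0.4145  0.15  ]
[ 0.5077 -0.2261  0.2567] [-179.6812   -0.3728   89.4201]
shift mm tool [ 70.2 -66.3  57.5] rotvec [ 0.     -0.0093 -1.4238] | rows>= 9.5
```

View pics/s_d.png

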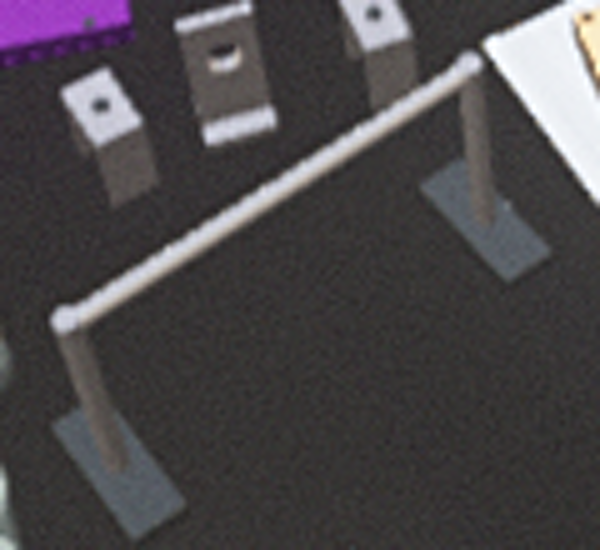

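View pics/t_d.png

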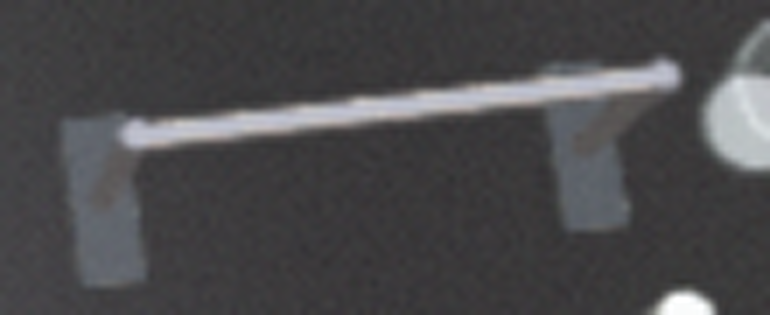

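Emit:
{"fn": "step_arm", "kwargs": {
  "deltas": [
    [0,0,-0.1424,0,0,0,1],
    [0,0,-0.1424,0,0,0,1],
    [0,0,-0.1424,0,0,0,1],
    [0,0,-0.1424,0,0,0,1],
    [0,0,-0.1424,0,0,0,1],
    [0,0,-0.1424,0,0,0,1],
    [0,0,-0.1424,0,0,0,1],
    [0,0,-0.1424,0,0,0,1],
    [0,0,-0.1424,0,0,0,1],
    [0,0,-0.1424,0,0,0,1]
  ]
}}

```text
time_s: 2.6
tcp_pos: [0.5053, -0.2285, 0.2555]
eef_rot: [179.6, -0.5, 175.3]
contact_force: [-0.5, -0.4, 0.1]
gripper_width: 0.0877
```

```bash
python3 -c "
from h import *
go([.4418,-.1549,.14],[180,0,171])"
```

```text
shift mm tool [ 68.3  67.4 116.5] rotvec [ 0.0062 -0.0088  0.0758] | rows>= 3.0
```

Emit:
{"fn": "step_arm", "kwargs": {
  "deltas": [
    [0.002,-0.003,0.025,17,17,29,1],
    [0.002,-0.003,0.025,17,17,29,1],
    [0.002,-0.003,0.025,17,17,29,1],
    [0,0,0,17,17,29,1],
    [0,0,0,0,0,0,1],
    [0,0,0,0,0,0,1]
  ]
}}

```text
time_s: 3.2
tcp_pos: [0.4422, -0.1535, 0.1363]
eef_rot: [-179.9, 0.2, 172.5]
contact_force: [0.7, 0.4, 0.4]
gripper_width: 0.0876
```

```bash
python3 -c "
from h import *
go([.4418,-.1549,.10],[180,0,171]);go([.4418,-.1549,.029],[180,0,171])"
```

```text
shift mm tool [ 0.3 -1.4 36.3] rotvec [-0.001   0.0029  0.0265] | rows>= 0.7
shift mm tool [  0.5  -1.3 107.3] rotvec [-0.001   0.0029  0.0265] | rows>= 2.1
```

Emit:
{"fn": "step_arm", "kwargs": {
  "deltas": [
    [0,0,0.026,0,-1.3,25,1],
    [0,0,0,0,0,25,1],
    [0,0,0,0,0,25,1],
    [0,0,0,0,0,22,1],
    [0,0,0,0,0,8,1],
    [0,0,0,0,0,0,1]
  ]
}}

```text
time_s: 3.8
tcp_pos: [0.4514, -0.1579, 0.0339]
eef_rot: [-180.0, 0.9, 171.6]
contact_force: [1.2, 0.2, 0.7]
gripper_width: 0.0879
```

Emit:
{"fn": "step_arm", "kwargs": {
  "deltas": [
    [0,0,0,0,0,0,-0.2],
    [0,0,0,0,0,0,-0.2],
    [0,0,0,0,0,0,-0.2],
    [0,0,0,0,0,0,-0.2],
    [0,0,0,0,0,0,-0.2]
  ],
  "squeeze": 20
}}

```text
time_s: 4.3
tcp_pos: [0.4542, -0.1584, 0.0377]
eef_rot: [180.0, 1.2, 171.7]
contact_force: [-1.3, 0.0, 0.4]
gripper_width: 0.053
```

```bash
python3 look.py g1; python3 look.py g1s scene
```

```text
shift mm tool [ -61.9  -74.1 -221. ] rotvec [0.016  0.0175 1.4263] | rows>= 9.5
4.35
shift mm tool [ -61.9  -74.  -221.2] rotvec [0.0157 0.0174 1.4263] | rows>= 9.5
4.4
```

View pics/g1.png

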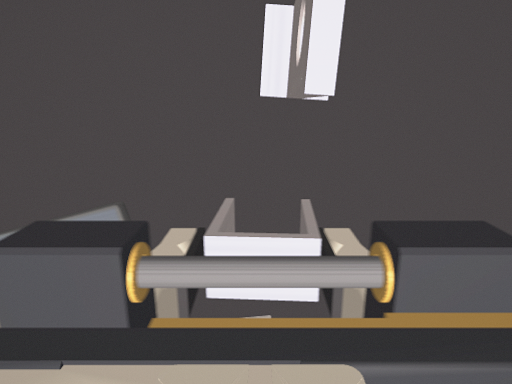

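```bash
python3 -c "
from h import *
go([.4418,-.1549,.031],[180,0,171]);print(r.get_state()['joints'])"
```

```text
shift mm tool [12.9  1.7  6.3] rotvec [0.0006 0.0215 0.0126] | rows>= 0.3
[  4.48210072  14.2685197  -38.0964168    0.41161153 -36.42926474
 -13.08807324]
```

View pics/g1s.png

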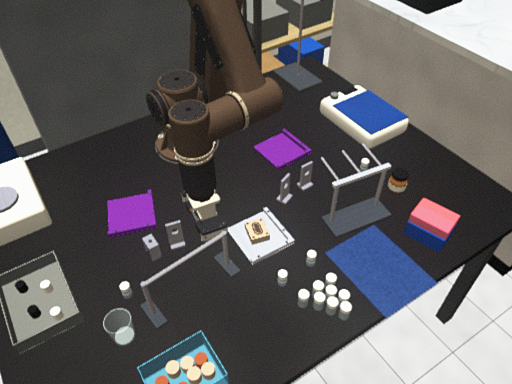

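Emit:
{"fn": "step_arm", "kwargs": {
  "deltas": [
    [0,0.02,0.012,7,1,4,-0.2],
    [0,0,0,4,0,3,-0.2],
    [0,0,0,0,0,0,-0.2],
    [0,0,0,0,0,0,-0.2]
  ]
}}

```text
time_s: 4.8
tcp_pos: [0.4524, -0.1565, 0.036]
eef_rot: [180.0, 1.0, 171.3]
contact_force: [-0.7, 0.7, -1.8]
gripper_width: 0.0498
```

```bash
python3 -c "
from h import *
go([.4418,-.1549,.031],[180,0,171]);go([.4418,-.1549,.230],[180,0,-173.5])"
```

```text
shift mm tool [10.8 -0.   4.8] rotvec [0.0006 0.0171 0.0044] | rows>= 0.2
shift mm tool [ 7.400e+00  1.000e-01 -1.942e+02] rotvec [-0.0017  0.0171 -0.2661] | rows>= 3.9
```

Emit:
{"fn": "step_arm", "kwargs": {
  "deltas": [
    [0,0.008,0,0,0,-20,-0.2],
    [0,0.008,0,0,0,-45,-0.2],
    [0,0,0,0,0,-45,-0.2],
    [0,0,0,0,0,-45,-0.2],
    [0,0,0,0,0,-40,-0.2]
  ]
}}

```text
time_s: 5.3
tcp_pos: [0.4459, -0.1559, 0.2297]
eef_rot: [-179.9, -1.1, 171.1]
contact_force: [0.4, -0.1, -3.4]
gripper_width: 0.0502
```

```bash
python3 -c "
from h import *
go([.5848,-.2348,.23],[180,0,-173.5])"
```

```text
shift mm tool [-149.4  -56.6   -3.1] rotvec [ 0.0016 -0.0191 -0.2682] | rows>= 3.2
```

Emit:
{"fn": "step_arm", "kwargs": {
  "deltas": [
    [0,-0.005,0,-20,-8,-1,-0.2],
    [0,-0.005,0,-35,-13,-1,-0.2],
    [0,-0.005,0,-35,-13,-1,-0.2],
    [0,0,0,-35,-13,0,-0.2],
    [0,0,0,-20,-8,0,-0.2],
    [0,0,-0.09,0,0,0,-0.2],
    [0,0,-0.09,0,0,0,-0.2],
    [0,0,-0.09,0,0,0,-0.2],
    [0,0,0,0,0,0,-0.2]
  ]
}}

```text
time_s: 6.2
tcp_pos: [0.5863, -0.2341, 0.2331]
eef_rot: [179.8, -0.1, -172.9]
contact_force: [-0.8, 1.1, -0.7]
gripper_width: 0.0502
```

```bash
python3 look.py h1; python3 look.py h1s scene;  python3 -c "
from h import *
go([.5848,-.2348,.23],[180,0,-173.5])"
```

```text
shift mm tool [ 86.4   4.7 -26.9] rotvec [ 0.0022 -0.0047  1.6925] | rows>= 11.3
6.25
shift mm tool [ 86.4   4.6 -26.6] rotvec [ 0.0024 -0.004   1.6915] | rows>= 11.3
6.3
shift mm tool [ 1.6 -0.5  3.4] rotvec [ 0.0041 -0.0008  0.0073] | rows>= 0.1
```

View pics/h1.png

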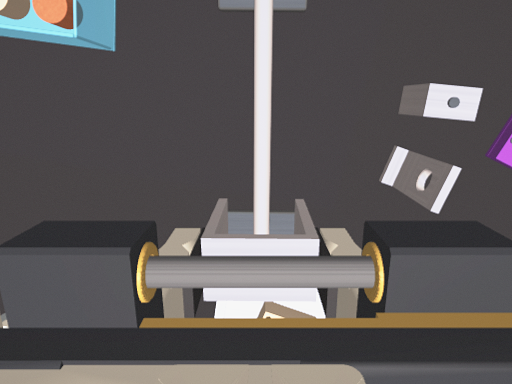

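View pics/h1s.png

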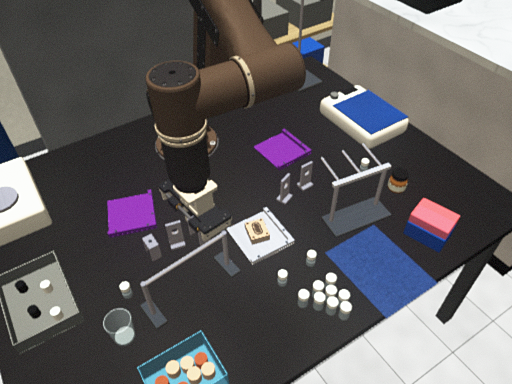

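Emit:
{"fn": "step_arm", "kwargs": {
  "deltas": [
    [0,0,0,1.5,0,25,-0.2],
    [0,0,0,0,0,30,-0.2],
    [0,0,0,0,0,25,-0.2],
    [0,0,0,0,0,6,-0.2]
  ]
}}

```text
time_s: 6.7
tcp_pos: [0.5856, -0.2337, 0.1469]
eef_rot: [179.8, 0.2, -173.6]
contact_force: [-0.4, -0.3, -2.1]
gripper_width: 0.0503
```

Emit:
{"fn": "step_arm", "kwargs": {
  "deltas": [
    [0,0,0,0,0,4,-0.2],
    [0,0,0,0,0,3,-0.2],
    [0,0,0,0,0,2,-0.2]
  ]
}}

```text
time_s: 7.0
tcp_pos: [0.5865, -0.2338, 0.1391]
eef_rot: [179.9, 0.3, -173.8]
contact_force: [-0.4, -0.5, -1.2]
gripper_width: 0.0498
```

```bash
python3 look.py h2s scene;python3 look.py h2; python3 -c "
import cv2
a=cv2.imread('pics/h2s.png')[180:280,140:260];cv2.imwrite('pics/h2sc.png',cv2.resize(a,None,fx=5,fy=5))"
```

```text
shift mm tool [  86.     3.5 -121.5] rotvec [5.4000e-03 1.2000e-03 1.6797e+00] | rows>= 11.2
7.05
shift mm tool [  86.     3.6 -121.4] rotvec [5.5000e-03 1.3000e-03 1.6798e+00] | rows>= 11.2
7.1
```

View pics/h2sc.png

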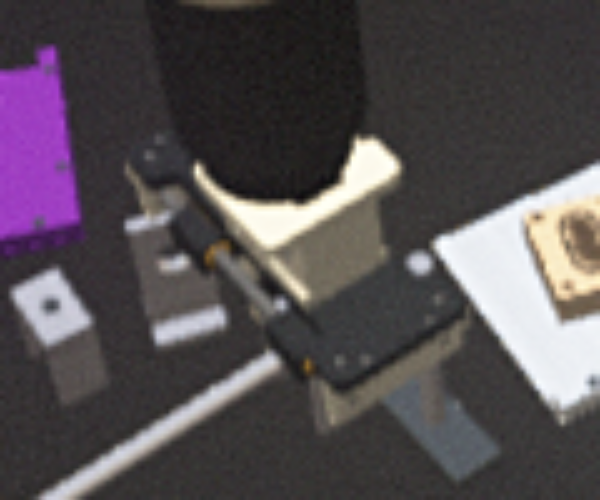

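No contact yet; going down until the force shows it.

Emit:
{"fn": "step_arm", "kwargs": {
  "deltas": [
    [0,0,0,0,0,2.5,-0.2],
    [0,0,0,0,0,2,-0.2]
  ]
}}

```text
time_s: 7.3
tcp_pos: [0.5872, -0.2339, 0.1359]
eef_rot: [179.9, 0.4, -173.8]
contact_force: [-2.4, 1.3, 8.2]
gripper_width: 0.0499
```

Emit:
{"fn": "step_arm", "kwargs": {
  "deltas": [
    [0,0,0,1,0,0,0.4],
    [0,0,0,1,0,0,0.6],
    [0,0,0,0,0,0,0.7],
    [0,0,0,0,0,0,0.8],
    [0,0,0,0,0,-10,0.8],
    [0,0,0,0,0,-30,0.8],
    [0,0,0,0,0,-40,1],
    [0,0,0,0,0,-30,1]
  ]
}}

```text
time_s: 8.1
tcp_pos: [0.5821, -0.2343, 0.2471]
eef_rot: [179.8, -0.0, -173.8]
contact_force: [0.1, -0.1, -0.0]
gripper_width: 0.0865
```

```bash
python3 look.py h3; python3 -c "
from h import *
go([.4155,-.3245,.23],[180,0,-176.5])"
```

```text
shift mm tool [84.1  4.4 -7.8] rotvec [0.0049 0.0043 1.6802] | rows>= 11.2
8.15
shift mm tool [177.5 -70.3  21.6] rotvec [0.0002 0.0058 0.0483] | rows>= 3.8
```

View pics/h3.png

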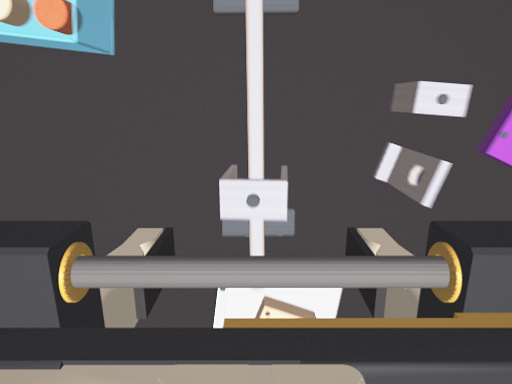

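Emit:
{"fn": "step_arm", "kwargs": {
  "deltas": [
    [0,0,0.016,20,-8,2,1],
    [0,0,0.016,39,-15,4,1],
    [0,0,0.016,39,-15,4,1],
    [0,0,0,39,-15,4,1],
    [0,0,0,30,-12,4,1],
    [0,0,0,10,-5,2,1],
    [0,0,0,0,0,0,1]
  ]
}}

```text
time_s: 8.85
tcp_pos: [0.4058, -0.3216, 0.2354]
eef_rot: [-179.9, 0.8, -176.6]
contact_force: [-0.7, -0.4, -1.0]
gripper_width: 0.0874
```

```bash
python3 look.py h4; python3 -c "
from h import *
go([.4155,-.3245,.033],[180,0,-176.5])"
```

```text
shift mm tool [-98.5  75.6 -23.3] rotvec [0.0092 0.0124 1.6302] | rows>= 10.9
8.9
shift mm tool [ -6.   -3.2 202.7] rotvec [-0.0025  0.0136 -0.0016] | rows>= 4.1
```

View pics/h4.png

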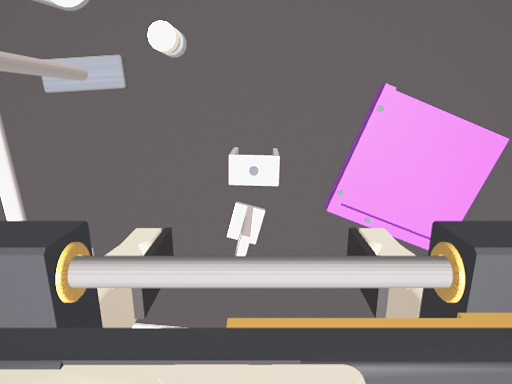

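```bash
python3 -c "
from seg import *
im,i=load('h4')
for c,R in rects(im,150,300,250): print(np.round(R[0]),[np.round(q,4) for q in rw(i,R,.06)])
for j in (.0,.05): print(proj(i,[.4155,-.3245,.06]))"
```

```text
[253. 166.] [array([ 0.4154, -0.3275,  0.06  ]), np.float64(38.6003), np.float64(-89.4686), np.float64(50.5791), np.float64(-177.9822)]
[  3. 172.] [array([ 0.668 , -0.3045,  0.06  ]), np.float64(19.075), np.float64(-163.6979), np.float64(102.7109), np.float64(96.5261)]
[395. 165.] [array([ 0.2758, -0.3349,  0.06  ]), np.float64(133.0367), np.float64(-108.1993), np.float64(83.4932), np.float64(159.9889)]
[62. 72.] [array([ 0.5997, -0.4058,  0.06  ]), np.float64(34.9944), np.float64(-99.9488), np.float64(116.0179), np.float64(-178.5109)]
[166.  38.] [array([ 0.5011, -0.4413,  0.06  ]), np.float64(26.3062), np.float64(-119.0491), np.float64(36.8969), np.float64(158.0971)]
[[253.15484759 169.6615811 ]]
[[253.15484759 169.6615811 ]]
```

Emit:
{"fn": "step_arm", "kwargs": {
  "deltas": [
    [0,0.013,0,-6,-3,25,1],
    [0,0,0,0,0,45,1],
    [0,0,0,2,0,45,1],
    [0,0,0,2,0,45,1],
    [0,0,0,2,0,30,1],
    [0,0,0,1,0,10,1]
  ]
}}

```text
time_s: 9.5
tcp_pos: [0.4168, -0.3261, 0.034]
eef_rot: [-179.5, 0.7, -176.4]
contact_force: [-0.1, 0.1, 0.4]
gripper_width: 0.0874
```

```bash
python3 -c "
from h import *
go([.4155,-.3245,.033],[180,0,-176.5])"
```

```text
shift mm tool [1.2 1.6 1. ] rotvec [-0.0089  0.0117  0.0023] | rows>= 0.1
```

Emit:
{"fn": "step_arm", "kwargs": {
  "deltas": [
    [0,0.01,0,1,1.5,1,-0.2],
    [0,0,0,1,0,1,-0.2],
    [0,0,0,1,0,1,-0.2],
    [0,0,0,1,0,1,-0.2],
    [0,0,0,0,0,1,-0.2],
    [0,0,0,0,0,0.5,-0.2],
    [0,0,0,0,0,0.5,-0.2],
    [0,0,0,0,0,0,-0.2]
  ]
}}

```text
time_s: 10.3
tcp_pos: [0.4174, -0.3255, 0.0325]
eef_rot: [-179.3, 0.4, -176.2]
contact_force: [0.5, -0.6, -1.5]
gripper_width: 0.0502
```

Emit:
{"fn": "step_arm", "kwargs": {
  "deltas": [
    [0,0,0,0,0,-20,-0.2],
    [0,0,0,0,0,-45,-0.2],
    [0,0,0,0,0,-45,-0.2],
    [0,0,0,0,0,-45,-0.2],
    [0,0,0,0,0,-45,-0.2],
    [0,0,0,0,0,0,-0.2]
  ]
}}

```text
time_s: 10.9
tcp_pos: [0.4138, -0.323, 0.2387]
eef_rot: [-179.4, 0.1, -176.3]
contact_force: [-0.1, 0.3, -1.9]
gripper_width: 0.0501
```

```bash
python3 -c "
from h import *
go([.594,-.3292,.22],[180,0,-173.5])"
```

```text
shift mm tool [-179.4  -17.6   19.2] rotvec [-0.0106  0.0015 -0.0489] | rows>= 3.6
```

Emit:
{"fn": "step_arm", "kwargs": {
  "deltas": [
    [-0.005,0,-0.016,-20,-2,1,-0.2],
    [-0.005,0,-0.016,-40,-4,2,-0.2],
    [0,0,-0.016,-40,-4,3,-0.2],
    [0,0,0,-40,-4,4,-0.2],
    [0,0,0,-32,-3,4,-0.2],
    [0,0,0,-6,-1,0,-0.2],
    [0,0,0,0,0,0,-0.2],
    [0,0,0,0,0,0,-0.2]
  ]
}}

```text
time_s: 11.7
tcp_pos: [0.5967, -0.323, 0.2233]
eef_rot: [179.9, 0.2, -173.6]
contact_force: [-1.2, -0.0, -1.6]
gripper_width: 0.0497
```

```bash
python3 look.py k1; python3 -c "
from h import *
go([.594,-.3292,.135],[180,0,-173.5])"
```

```text
shift mm tool [ 86.5  93.4 -36.7] rotvec [3.7000e-03 1.6000e-03 1.6828e+00] | rows>= 11.2
11.75
shift mm tool [ 3.5 -5.9 88.5] rotvec [ 0.0011  0.0033 -0.0015] | rows>= 1.8
```

View pics/k1.png

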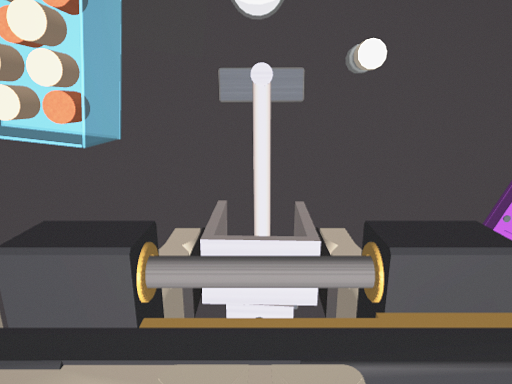

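Bar (column 262) is centred in the saddle; the first saddle sits behind. Lowering.

Emit:
{"fn": "step_arm", "kwargs": {
  "deltas": [
    [0,0,0,2,-6,20,-0.2],
    [0,0,0,0,0,25,-0.2],
    [0,0,0,0,0,25,-0.2],
    [0,0,0,0,0,11,-0.2],
    [0,0,0,0,0,3,-0.2],
    [0,0,0,0,0,2,-0.2]
  ]
}}

```text
time_s: 12.35
tcp_pos: [0.5919, -0.3311, 0.1413]
eef_rot: [-179.9, 0.6, -173.7]
contact_force: [-0.1, 1.0, -1.5]
gripper_width: 0.0499
```

Emit:
{"fn": "step_arm", "kwargs": {
  "deltas": [
    [0,0,0,-1,0,4,-0.2],
    [0,0,0,-1,0,4,-0.2],
    [0,0,0,0,0,2,-0.2]
  ]
}}

```text
time_s: 12.65
tcp_pos: [0.5955, -0.3314, 0.1339]
eef_rot: [-179.8, 0.8, -173.7]
contact_force: [-0.3, 1.0, -1.5]
gripper_width: 0.0499
```

Emit:
{"fn": "step_arm", "kwargs": {
  "deltas": [
    [0,0,0,0,0,2,-0.2],
    [0,0,0,0,0,2,-0.2]
  ]
}}

```text
time_s: 12.85
tcp_pos: [0.5957, -0.3316, 0.133]
eef_rot: [-179.7, 0.9, -173.6]
contact_force: [-7.5, 5.3, 15.8]
gripper_width: 0.0505
```

Contact. Release and lift.

Emit:
{"fn": "step_arm", "kwargs": {
  "deltas": [
    [0,0,0,0,0,0,0.4],
    [0,0,0,0,0,0,0.6],
    [0,0,0,0,0,0,0.7],
    [0,0,0,0,0,0,0.8],
    [0,0,0,0,0,-10,0.8],
    [0,0,0,0,0,-30,0.8],
    [0,0,0,0,0,-40,1],
    [0,0,0,0,0,-40,1],
    [0,0,0,0,0,0,1]
  ]
}}

```text
time_s: 13.75
tcp_pos: [0.5939, -0.3317, 0.2596]
eef_rot: [-179.6, 0.8, -173.6]
contact_force: [-0.9, -0.1, 0.2]
gripper_width: 0.0874
```

```bash
python3 look.py k2; python3 look.py k2s scene; python3 -c "
from h import *
go([.4252,-.2482,.26],[180,0,79])"
```

```text
shift mm tool [ 82.3 100.7  -4.8] rotvec [0.0066 0.0131 1.682 ] | rows>= 11.2
13.8
shift mm tool [ 81.4 100.   -6.8] rotvec [0.0056 0.0092 1.6817] | rows>= 11.2
13.85
shift mm tool [156.7 100.1  -7.5] rotvec [0.0066 0.0089 1.8737] | rows>= 12.5
```

View pics/k2.png

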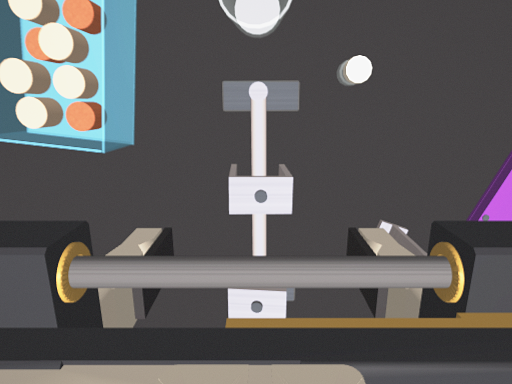

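View pics/k2s.png

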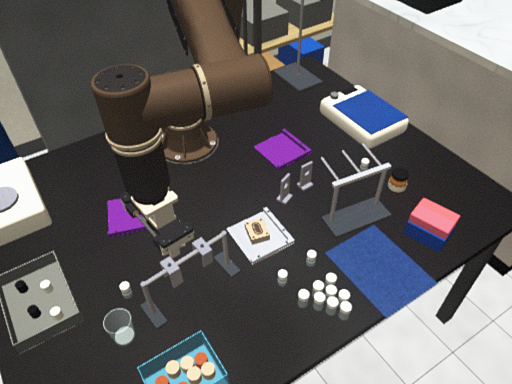

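Emit:
{"fn": "step_arm", "kwargs": {
  "deltas": [
    [0,0,0.144,0,0,0,1],
    [0,0,0.144,0,0,0,1],
    [0,0,0.144,0,0,0,1],
    [0,0,0.144,0,0,0,1],
    [0,0,0.144,0,0,0,1],
    [0,0,0.144,0,0,0,1],
    [0,0,0.144,0,0,0,1],
    [0,0,0.144,0,0,0,1],
    [0,0,0.144,0,0,0,1],
    [0,0,0.144,0,0,0,1]
  ]
}}

```text
time_s: 14.85
tcp_pos: [0.5863, -0.3279, 0.2411]
eef_rot: [-179.5, -0.5, 100.7]
contact_force: [-0.4, -0.7, 0.5]
gripper_width: 0.0877
```

Emit:
{"fn": "step_arm", "kwargs": {
  "deltas": [
    [0,0,0.144,0,0,0,1],
    [0,0,0.144,0,0,0,1],
    [0,0,0.144,0,0,0,1],
    [0,0,0,0,0,0,1]
  ]
}}

```text
time_s: 15.25
tcp_pos: [0.5838, -0.3268, 0.2353]
eef_rot: [-178.8, -0.2, 74.8]
contact_force: [0.1, -0.9, -0.6]
gripper_width: 0.0879
```

```bash
python3 -c "
from h import *
go([.494,-.261,.24],[180,0,79])"
```

```text
shift mm tool [  39.9 -104.    -2.3] rotvec [-0.021  -0.005  -0.0736] | rows>= 2.2
```

Emit:
{"fn": "step_arm", "kwargs": {
  "deltas": [
    [-0.007,0,-0.025,10,-26,-2,1],
    [-0.007,0,-0.025,13,-35,-2,1],
    [-0.007,0,-0.02,13,-35,-1,1],
    [0,0,0,4,-8,0,1],
    [0,0,0,0,0,0,1]
  ]
}}

```text
time_s: 15.75
tcp_pos: [0.4867, -0.2621, 0.2361]
eef_rot: [-179.5, -0.3, 80.2]
contact_force: [1.5, -0.4, 0.2]
gripper_width: 0.0876
```

```bash
python3 look.py b1;  python3 -c "
from h import *
go([.4252,-.2482,.26],[180,0,79])"
```

```text
shift mm tool [ 24.4   8.5 -23.7] rotvec [-0.0075 -0.0066 -0.1724] | rows>= 1.2
15.8
shift mm tool [  3.5 -63.8 -23.3] rotvec [-0.0081 -0.0059  0.0196] | rows>= 1.4
```

View pics/b1.png

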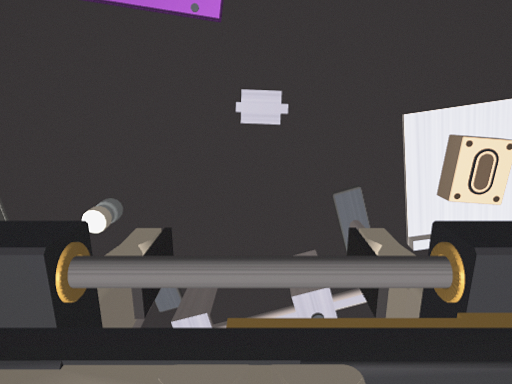

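```bash
python3 -c "
from seg import *
im,i=load('b1')
a=im[80:135,225:300];cv2.imwrite('pics/b1c.png',cv2.resize(a,None,fx=8,fy=8,interpolation=cv2.INTER_CUBIC))
for c,R in rects(im,130,300,150): print(R,[np.round(q,4) for q in rw(i,R,.1)])
"
```

```text
((261.53631591796875, 106.51986694335938), (51.37218475341797, 33.939693450927734), 2.12109637260437) [array([ 0.422 , -0.2477,  0.1   ]), np.float64(27.7081), np.float64(166.9501), np.float64(42.7909), np.float64(78.1404)]
```

View pics/b1c.png

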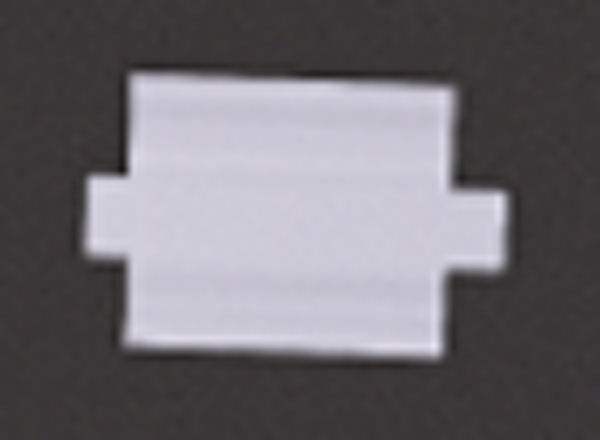

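```bash
python3 -c "
from seg import *
im,i=load('b1');print(onz(i,261.5,107.4,.1))
go([.4215,-.2477,.15],[180,0,78.1])"
```

```text
[ 0.42252677 -0.24782273  0.1       ]
shift mm tool [  2.7 -66.6  86.8] rotvec [-0.0082 -0.0058  0.0353] | rows>= 2.2
```

Emit:
{"fn": "step_arm", "kwargs": {
  "deltas": [
    [-0.005,-0.005,0.018,1,-22,10,1],
    [-0.003,0,0.017,1,-28,30,1],
    [0,0,0,1,-14,30,1],
    [0,0,0,0,-2,15,1],
    [0,0,0,0,0,0,1]
  ]
}}

```text
time_s: 16.3
tcp_pos: [0.4258, -0.2492, 0.148]
eef_rot: [180.0, 0.0, 78.5]
contact_force: [0.6, -0.4, 0.7]
gripper_width: 0.0876
```

```bash
python3 -c "
from seg import *
go([.4222,-.2477,.061],[180,0,78.1])"
```

```text
shift mm tool [ 0.8 -3.8 87. ] rotvec [0.0007 0.0006 0.0068] | rows>= 1.7
```

Emit:
{"fn": "step_arm", "kwargs": {
  "deltas": [
    [0,0,0.006,0.5,-3,25,1],
    [0,0,0,0,-2,30,1],
    [0,0,0,0,-1.5,25,1],
    [0,0,0,0,-1,9,1],
    [0,0,0,0,-1,1,1]
  ]
}}

```text
time_s: 16.8
tcp_pos: [0.4257, -0.2503, 0.0581]
eef_rot: [179.7, 0.2, 78.5]
contact_force: [1.0, -0.5, 0.7]
gripper_width: 0.0876
```

```bash
python3 -c "
from seg import *
go([.4222,-.2477,.061],[180,0,78.1])"
```

```text
shift mm tool [ 1.9 -4.  -2.9] rotvec [0.0053 0.0027 0.0065] | rows>= 0.1
```

Emit:
{"fn": "step_arm", "kwargs": {
  "deltas": [
    [0.005,0,0.006,2,-4,-3,-0.3],
    [0,0,0,0,-1,0.5,-0.3],
    [0,0,0,0,-1,0.5,-0.3],
    [0,0,0,0,-1,0.5,-0.3],
    [0,0,0,0,-1,0.5,-0.3],
    [0,0,0,0,-1,0.5,-0.3],
    [0,0,0,0,-0.5,0.5,-0.3],
    [0,0,0,0,0,0,-0.3]
  ],
  "squeeze": 25
}}

```text
time_s: 17.6
tcp_pos: [0.4205, -0.2471, 0.0633]
eef_rot: [179.5, 0.2, 78.2]
contact_force: [0.2, -0.3, -0.6]
gripper_width: 0.0438
```

```bash
python3 look.py b2;  python3 -c "
from h import *
go([.4222,-.2477,.061],[180,0,78.1])"
```

```text
shift mm tool [  22.7   78.  -196.2] rotvec [ 0.0081  0.0039 -0.206 ] | rows>= 4.2
17.65
shift mm tool [-0.2  1.8  2.3] rotvec [0.0085 0.003  0.0017] | rows>= 0.1
```

View pics/b2.png

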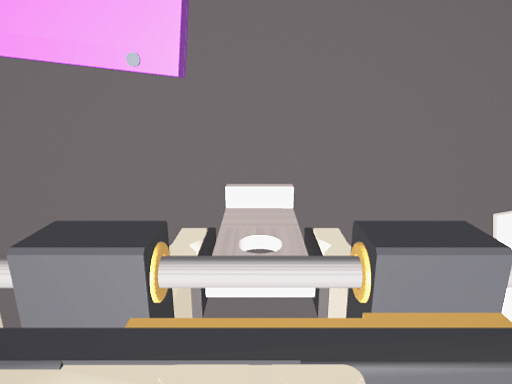

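Emit:
{"fn": "step_arm", "kwargs": {
  "deltas": [
    [0,0,0,0,0,-20,-0.3],
    [0,0,0,0,0,-45,-0.3],
    [0,0,0,0,0,-45,-0.3],
    [0,0,0,0,0,-45,-0.3],
    [0,0,0,0,0,-45,-0.3],
    [0,0,0,0,0,-10,-0.3]
  ]
}}

```text
time_s: 18.25
tcp_pos: [0.4151, -0.2455, 0.2764]
eef_rot: [-179.7, 0.2, 78.1]
contact_force: [-0.4, -0.4, -1.6]
gripper_width: 0.0439
```

Emit:
{"fn": "step_arm", "kwargs": {
  "deltas": [
    [0,0,-0.145,0,0,0,-0.3],
    [0,0,-0.145,0,0,0,-0.3],
    [0,0,-0.145,0,0,0,-0.3],
    [0,0,-0.145,0,0,0,-0.3],
    [0,0,-0.145,0,0,0,-0.3],
    [0,0,-0.145,0,0,0,-0.3],
    [0,0,-0.145,0,0,0,-0.3],
    [0,0,-0.145,0,0,0,-0.3],
    [0,0,-0.145,0,0,0,-0.3],
    [0,0,-0.145,0,0,0,-0.3]
  ]
}}

```text
time_s: 19.25
tcp_pos: [0.4115, -0.2432, 0.2703]
eef_rot: [180.0, -0.8, 163.9]
contact_force: [0.7, 0.0, -2.7]
gripper_width: 0.0435
```

Emit:
{"fn": "step_arm", "kwargs": {
  "deltas": [
    [0,0,-0.145,0,0,0,-0.3],
    [0,0,-0.145,0,0,0,-0.3],
    [0,0,-0.145,0,0,0,-0.3],
    [0,0,-0.145,0,0,0,-0.3],
    [0,0,-0.145,0,0,0,-0.3],
    [0,0,-0.145,0,0,0,-0.3],
    [0,0,-0.145,0,0,0,-0.3],
    [0,0,-0.145,0,0,0,-0.3],
    [0,0,-0.145,0,0,0,-0.3],
    [0,0,-0.145,0,0,0,-0.3]
  ]
}}

```text
time_s: 20.25
tcp_pos: [0.406, -0.2405, 0.2594]
eef_rot: [178.1, 0.0, -110.2]
contact_force: [-0.9, -0.6, -1.1]
gripper_width: 0.0438
```

```bash
python3 -c "
from h import *
go([.44,.30,.27],[180,0,-97.8])"
```

```text
shift mm tool [-519.1  155.    -5.2] rotvec [ 0.0328  0.0042 -0.2164] | rows>= 10.8
```

Emit:
{"fn": "step_arm", "kwargs": {
  "deltas": [
    [0.015,0,-0.11,0,0,0,-0.3],
    [0.015,0,-0.1,0,0,0,-0.3],
    [0,0,0,-25,-2.5,-2,-0.3],
    [0,0,0,-44,-4.5,-2,-0.3],
    [0,0,0,-44,-4.5,-2,-0.3],
    [0,0,0,-44,-4.5,-2,-0.3],
    [0,0,0,-44,-4.5,-2,-0.3],
    [0,0,0,-44,-4.5,-2,-0.3],
    [0,0,0,-30,-2.5,-2,-0.3]
  ]
}}

```text
time_s: 21.15
tcp_pos: [0.465, 0.0357, 0.2658]
eef_rot: [179.0, 0.3, -97.8]
contact_force: [-0.2, -0.5, -0.7]
gripper_width: 0.0441
```

```bash
python3 -c "
from h import *
go([.44,.30,.27],[180,0,-97.8])"
```

```text
shift mm tool [-258.4   60.8   -2. ] rotvec [ 0.0166  0.0048 -0.0007] | rows>= 5.3
```

Emit:
{"fn": "step_arm", "kwargs": {
  "deltas": [
    [0.008,0,0,-25,6,0,-0.3],
    [0.008,0,0,-44,10,0,-0.3],
    [0,0,0,-44,10,0,-0.3],
    [0,0,0,-44,10,0,-0.3],
    [0,0,0,-44,10,0,-0.3],
    [0,0,0,-36,9,0,-0.3],
    [0,0,0,-14,4,0,-0.3],
    [0,0,0,0,0,0,-0.3]
  ]
}}

```text
time_s: 21.95
tcp_pos: [0.4349, 0.3053, 0.2586]
eef_rot: [179.5, -0.2, -97.7]
contact_force: [-0.4, -0.7, -1.7]
gripper_width: 0.0436
```

```bash
python3 look.py p1; python3 look.py p1t top; python3 look.py p1s scene
```

```text
shift mm tool [ 530.8 -137.3   -0.9] rotvec [-0.0046 -0.0152  3.0075] | rows>= 20.1
22.0
shift mm tool [ 529.8 -137.4   -0.6] rotvec [-0.0042 -0.0146  3.0066] | rows>= 20.1
22.05
shift mm tool [ 5.292e+02 -1.375e+02 -4.000e-01] rotvec [-0.0033 -0.0138  3.0057] | rows>= 20.0
22.1
```

View pics/p1.png

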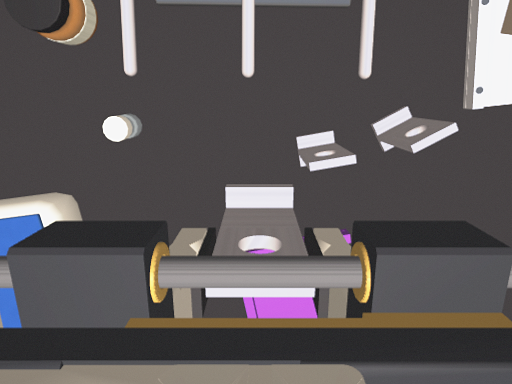

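View pics/p1s.png

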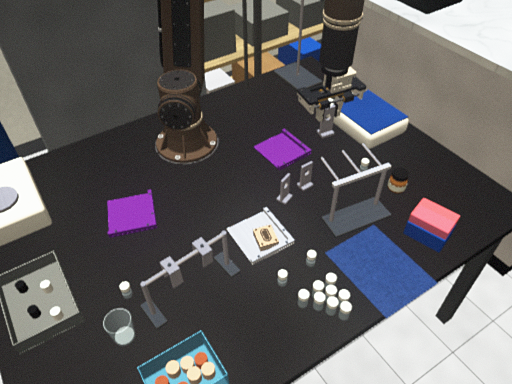

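```bash
python3 -c "
from seg import *
np.set_printoptions(precision=4,suppress=True)
im,i=load('p1')
a=im[0:100,100:400];cv2.imwrite('pics/p1c.png',cv2.resize(a,None,fx=2.6,fy=2.6,interpolation=cv2.INTER_CUBIC))
g=im.min(axis=2)
for row in (8,25,45,60):
    l=g[row];x=np.where(l>130)[0];x=x[(x>110)&(x<385)]
    gr=np.split(x,np.where(np.diff(x)>5)[0]+1);print(row,[(round(q.mean(),1),len(q)) for q in gr if len(q)>3])
for col in (131,248,365):
    print([int(v) for v in g[62:84,col]])
"
```

```text
8 [(np.float64(127.0), 13), (np.float64(247.5), 12), (np.float64(368.5), 12)]
25 [(np.float64(128.0), 13), (np.float64(247.5), 12), (np.float64(367.5), 12)]
45 [(np.float64(129.0), 13), (np.float64(247.5), 12), (np.float64(366.5), 12)]
60 [(np.float64(129.0), 13), (np.float64(247.5), 12), (np.float64(365.5), 12)]
[229, 229, 228, 228, 229, 229, 228, 229, 229, 230, 226, 219, 199, 156, 93, 63, 67, 70, 68, 68, 71, 68]
[233, 233, 233, 233, 233, 233, 233, 234, 233, 233, 232, 233, 231, 219, 189, 117, 66, 67, 67, 69, 69, 69]
[228, 227, 227, 227, 226, 227, 225, 226, 226, 226, 226, 227, 228, 227, 219, 204, 147, 87, 66, 66, 69, 70]
```

View pics/p1c.png

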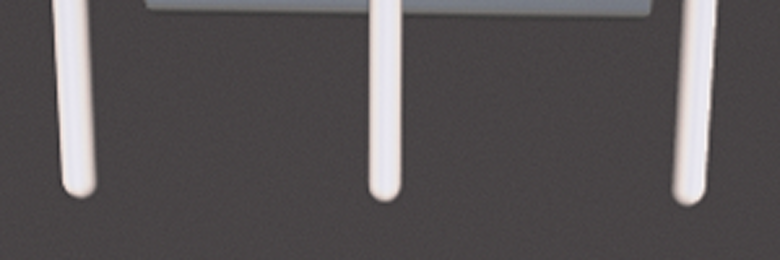

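```bash
python3 -c "
from seg import *
np.set_printoptions(precision=4,suppress=True)
im,i=load('p1')
T=[onz(i,u,v,.1855) for u,v in ((129.7,72),(247.5,74),(365.3,75.5))]
for t,u in zip(T,(127,247.5,368.5)):
    q=onz(i,u,8,.183)
    for k in range(4):
        d=np.linalg.norm((q-t)[:2]); q=onz(i,u,8,.1855-d*np.tan(np.radians(6)))
    e=q-t; print(t,q,d,np.degrees(np.arctan2(e[1],e[0])))
print(np.linalg.norm(T[0]-T[1]),np.linalg.norm(T[1]-T[2]),np.degrees(np.arctan2(-(T[0]-T[2])[0],(T[0]-T[2])[1])))
p,R=tool();print(p,R.as_euler('xyz',degrees=True))
# eye edge at held bracket
"
```

```text
[0.5331 0.3768 0.1855] [0.5706 0.371  0.1815] 0.03795619653544691 -8.810313917160917
[0.5218 0.302  0.1855] [0.5606 0.2966 0.1814] 0.03921929969703732 -8.01431133514857
[0.5108 0.2269 0.1855] [0.5506 0.2217 0.1813] 0.04018157539778089 -7.526523027555603
0.07562391254752976 0.07592174567127438 -8.452910727336766
[0.4354 0.303  0.2593] [179.4834  -0.1628 -97.7815]
```

```bash
python3 -c "
from h import *
go([.485,.307,.183],[180,0,-98.1])"
```

```text
shift mm tool [-10.9 -49.3  75.8] rotvec [ 0.009  -0.0029  0.0055] | rows>= 1.8
```

Emit:
{"fn": "step_arm", "kwargs": {
  "deltas": [
    [0.009,0,0.005,-3,-15,15,-0.3],
    [0,0,0,-4,-20,30,-0.3],
    [0,0,0,-3,-13,25,-0.3],
    [0,0,0,0,-2,6,-0.3],
    [0,0,0,0,0,0,-0.3]
  ]
}}

```text
time_s: 22.6
tcp_pos: [0.4894, 0.2997, 0.1835]
eef_rot: [-179.9, 0.0, -98.4]
contact_force: [0.2, -0.0, -0.5]
gripper_width: 0.0437
```

```bash
python3 look.py p2; python3 -c "
from h import *
go([.5,.3053,.183],[180,0,-98.1])"
```

```text
shift mm tool [532.4 -89.9 -76.2] rotvec [1.0000e-03 4.1000e-03 2.9946e+00] | rows>= 20.0
22.65
shift mm tool [-6.9 -9.8  1. ] rotvec [-0.0027  0.0008 -0.0056] | rows>= 0.2
```

View pics/p2.png

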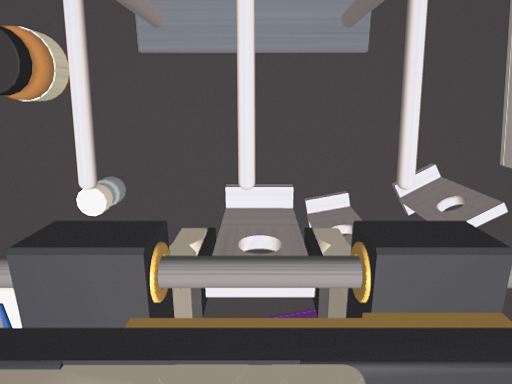

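Emit:
{"fn": "step_arm", "kwargs": {
  "deltas": [
    [0,0,-0.005,-4,0,0,-0.3],
    [0,0,0,-3,-2,0,-0.3],
    [0,0,0,0,0,0,-0.3]
  ]
}}

```text
time_s: 22.95
tcp_pos: [0.4929, 0.3073, 0.1878]
eef_rot: [-179.7, 0.3, -98.1]
contact_force: [-0.2, 0.1, -0.9]
gripper_width: 0.0438
```

```bash
python3 look.py p3; python3 -c "
from h import *
go([.5,.3053,.183],[180,0,-98.1])"
```

```text
shift mm tool [540.3 -84.8 -74.4] rotvec [0.007  0.0093 3.    ] | rows>= 20.0
23.0
shift mm tool [ 0.9 -7.4  4.9] rotvec [-0.0058  0.0051 -0.0002] | rows>= 0.2
```

View pics/p3.png

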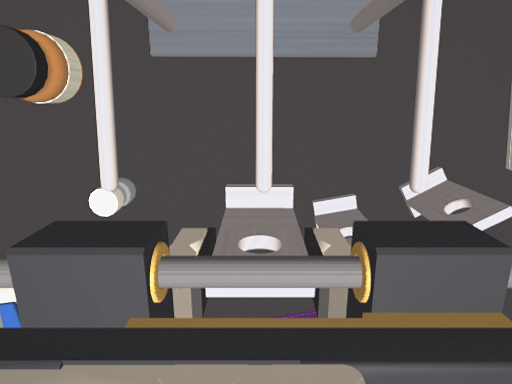

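Emit:
{"fn": "step_arm", "kwargs": {
  "deltas": [
    [0,0.005,0,1.5,-5,4,-0.3],
    [0,0,0,0,-5,2,-0.3],
    [0,0,0,0,-4,1,-0.3]
  ]
}}

```text
time_s: 23.3
tcp_pos: [0.507, 0.3043, 0.1817]
eef_rot: [-179.6, 0.1, -98.0]
contact_force: [-1.0, 0.9, -1.4]
gripper_width: 0.0441
```

```bash
python3 look.py p4; python3 -c "
from h import *
go([.525,.3018,.1825],[180,0,-98.1])"
```

```text
shift mm tool [539.8 -69.2 -78.7] rotvec [1.0000e-03 1.0500e-02 3.0015e+00] | rows>= 20.0
23.35
shift mm tool [ -0.1 -17.7  -1. ] rotvec [-0.0069  0.0012  0.0013] | rows>= 0.4
```

View pics/p4.png

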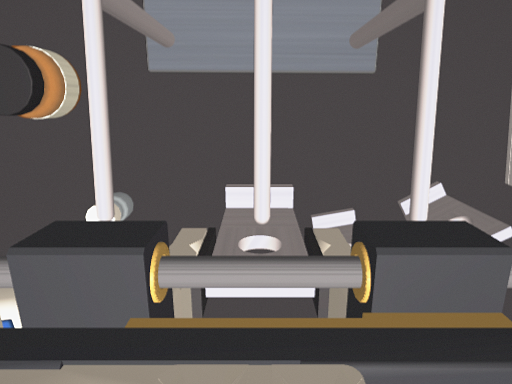

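Emit:
{"fn": "step_arm", "kwargs": {
  "deltas": [
    [0,0,0,0,-10,0,-0.3],
    [0,0,0,0,-10,1,-0.3],
    [0,0,0,0,-8,1,-0.3]
  ]
}}

```text
time_s: 23.65
tcp_pos: [0.5371, 0.3, 0.1794]
eef_rot: [-179.6, 0.1, -98.0]
contact_force: [-0.3, 0.1, -2.3]
gripper_width: 0.0436
```

```bash
python3 look.py p5; python3 -c "
from h import *
go([.587,.2928,.177],[180,0,-98.1])"
```

```text
shift mm tool [539.8 -38.2 -80.9] rotvec [0.     0.0106 3.0017] | rows>= 20.0
23.7
shift mm tool [  0.1 -49.5   2.4] rotvec [-0.007   0.0005  0.0015] | rows>= 1.0
```

View pics/p5.png

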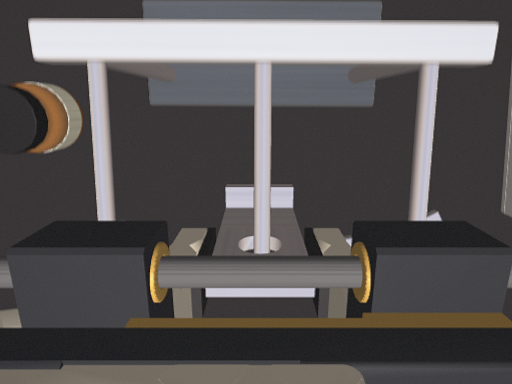

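Emit:
{"fn": "step_arm", "kwargs": {
  "deltas": [
    [0,0,0,0,-14,1,-0.3],
    [0,0,0,0,-15,2,-0.3],
    [0,0,0,0,-12,2,-0.3],
    [0,0,0,0,-3,1,-0.3]
  ]
}}

```text
time_s: 24.1
tcp_pos: [0.586, 0.2928, 0.1724]
eef_rot: [-179.6, 0.0, -98.1]
contact_force: [-1.5, -0.8, -1.5]
gripper_width: 0.0442
```

Emit:
{"fn": "step_arm", "kwargs": {
  "deltas": [
    [0,0,0,0,0,3,-0.3],
    [0,0,0,0,0,2.5,-0.3]
  ]
}}

```text
time_s: 24.3
tcp_pos: [0.587, 0.2926, 0.1684]
eef_rot: [-179.6, 0.0, -98.1]
contact_force: [-12.0, -0.9, 25.2]
gripper_width: 0.0437
```

Emit:
{"fn": "step_arm", "kwargs": {
  "deltas": [
    [0,0,0,0,0,-1.5,-0.3],
    [0,0,0,0,0,-0.5,0.2],
    [0,0,0,0,0,0,0.35],
    [0,0,0,0,0,0,0.4],
    [0,0,0,0,0,0,0.4]
  ]
}}

```text
time_s: 24.8
tcp_pos: [0.5863, 0.2932, 0.1715]
eef_rot: [-179.5, 0.1, -98.0]
contact_force: [-0.8, -0.7, -0.4]
gripper_width: 0.0608
```

```bash
python3 look.py p6
```

```text
shift mm tool [539.8  10.2 -89.6] rotvec [1.7000e-03 1.3600e-02 3.0014e+00] | rows>= 20.0
24.85
```

View pics/p6.png

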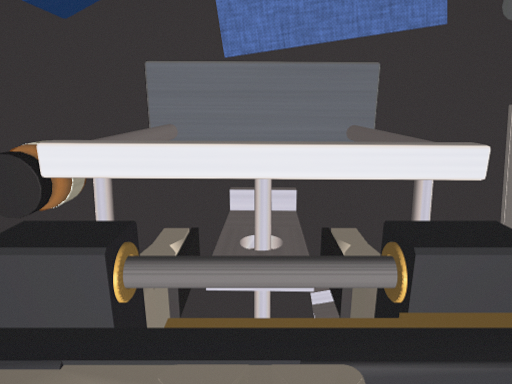

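Emit:
{"fn": "step_arm", "kwargs": {
  "deltas": [
    [0,0,0,0,0,-15,0.4],
    [0,0,0,0,0,-30,0.4],
    [0,0,0,0,0,-30,0.6],
    [0,0,0,0,0,-20,1]
  ]
}}

```text
time_s: 25.25
tcp_pos: [0.5836, 0.2918, 0.2643]
eef_rot: [-179.9, -0.3, -98.1]
contact_force: [-0.2, -0.2, 0.3]
gripper_width: 0.0722
```

```bash
python3 -c "
import cv2
im=cv2.imread('pics/p1.png')[95:185,285:470];cv2.imwrite('pics/p1d.png',cv2.resize(im,None,fx=4.3,fy=4.3,interpolation=cv2.INTER_CUBIC))
from h import *
go([.46,.25,.27],[180,0,-98])"
```

```text
shift mm tool [ 58.8 116.5  -5.7] rotvec [-0.0024 -0.0049 -0.001 ] | rows>= 2.6
```

View pics/p1d.png

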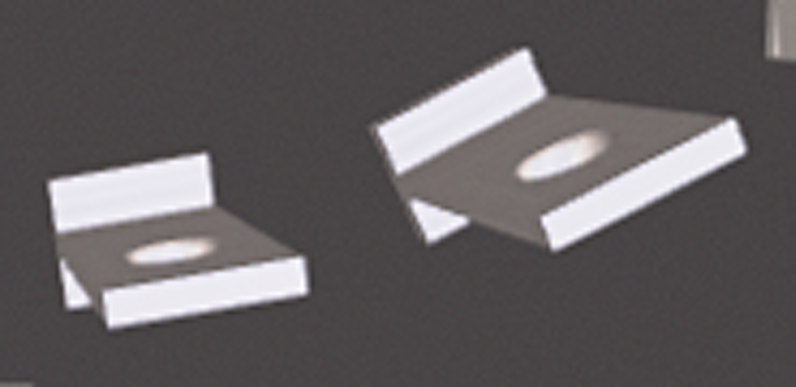

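```bash
python3 -c "
from seg import *
np.set_printoptions(precision=4,suppress=True)
im,i=load('p1')
for n,P in (('a',[(103,292),(304,257),(309,293),(109,328)]),('b',[(542,218),(735,118),(747,152),(555,251)])):
    w=np.array([onz(i,285+(u+.5)/4.3-.5,95+(v+.5)/4.3-.5,.1) for u,v in P]); e=(w[1]+w[2]-w[0]-w[3])/2
    print(n,w.mean(0),np.linalg.norm(e),np.degrees(np.arctan2(e[1],e[0])),np.linalg.norm(w[0]-w[3]))
"
```

```text
a [0.4385 0.2357 0.1   ] 0.04431368320171425 -87.54941624153399 0.008231610776855735
b [0.4493 0.1404 0.1   ] 0.044064919560288456 -68.76254519699748 0.008090040902980884
```

Emit:
{"fn": "step_arm", "kwargs": {
  "deltas": [
    [0,0,-0.06,15,30,0,1],
    [0,0,-0.06,15,45,0,1],
    [0,0,-0.06,15,40,0,1],
    [0,0,0,8,15,0,1],
    [0,0,0,0,0,0,1]
  ]
}}

```text
time_s: 25.75
tcp_pos: [0.4484, 0.2459, 0.2662]
eef_rot: [-179.7, -0.1, -87.4]
contact_force: [0.5, 0.6, 1.2]
gripper_width: 0.0874
```

```bash
python3 look.py q1; python3 -c "
from h import *
go([.4385,.2357,.15],[180,0,-87.5])"
```

```text
shift mm tool [488.3 -28.2   7.5] rotvec [ 3.0000e-03 -9.9000e-03 -3.0955e+00] | rows>= 20.6
25.8
shift mm tool [ 10.   12.  116.2] rotvec [-0.0063 -0.0021  0.0024] | rows>= 2.3
```

View pics/q1.png

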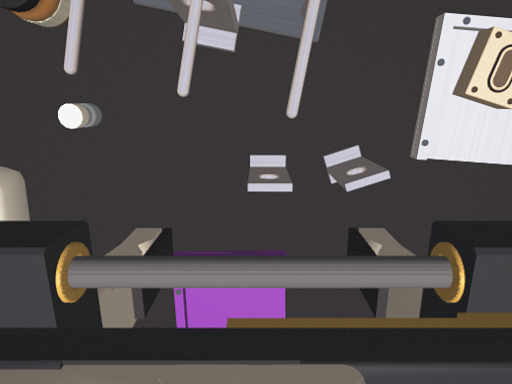

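```bash
python3 -c "
from seg import *
im,i=load('q1')
for c,R in rects(im,150,60,210):
    if 230<R[0][0]<400: print(np.round(R[0],1),[np.round(q,4) for q in rw(i,R,.1)])
"
```

```text
[269.5 186.5] [array([0.4393, 0.2362, 0.1   ]), np.float64(42.2626), np.float64(-87.3759), np.float64(7.0999), np.float64(-176.0232)]
[367.2 180.5] [array([0.4497, 0.1409, 0.1   ]), np.float64(43.6043), np.float64(-69.1486), np.float64(7.8975), np.float64(-155.304)]
[267.5 160.5] [array([0.465 , 0.2396, 0.1   ]), np.float64(33.6756), np.float64(-87.3712), np.float64(10.7224), np.float64(-176.2802)]
[342. 156.] [array([0.4726, 0.1682, 0.1   ]), np.float64(33.9047), np.float64(-69.2805), np.float64(10.8985), np.float64(-155.855)]
[302.7  58. ] [array([0.557 , 0.2131, 0.1   ]), np.float64(100.7131), np.float64(-7.861), np.float64(8.6454), np.float64(-97.4687)]
```

Emit:
{"fn": "step_arm", "kwargs": {
  "deltas": [
    [-0.006,0,0,5,6,20,1],
    [0,0,0,5,6,40,1],
    [0,0,0,0,1,40,1],
    [0,0,0,0,0.5,40,1],
    [0,0,0,0,0.5,40,1],
    [0,0,0,0,0.5,15,1],
    [0,0,0,0,0,0,1]
  ]
}}

```text
time_s: 26.5
tcp_pos: [0.4432, 0.2399, 0.0656]
eef_rot: [-179.6, 0.1, -87.5]
contact_force: [-0.1, -0.2, -0.1]
gripper_width: 0.0875
```

```bash
python3 -c "
from h import *
go([.439,.236,.061],[180,0,-87.4])"
```

```text
shift mm tool [3.7 4.4 4.6] rotvec [-0.0063  0.0011 -0.0015] | rows>= 0.1
```

Emit:
{"fn": "step_arm", "kwargs": {
  "deltas": [
    [-0.006,0,0,3.5,4,4,-0.3],
    [0,0,0,0,1,1,-0.3],
    [0,0,0,0,1,0.5,-0.3],
    [0,0,0,0,1,0.5,-0.3],
    [0,0,0,0,0.5,0.5,-0.3],
    [0,0,0,0,0.5,0.5,-0.3],
    [0,0,0,0,0,0.5,-0.3],
    [0,0,0,0,0,0,-0.3]
  ]
}}

```text
time_s: 27.3
tcp_pos: [0.4381, 0.2384, 0.0616]
eef_rot: [-179.7, 0.3, -87.5]
contact_force: [-0.2, -0.3, -1.8]
gripper_width: 0.0437
```

```bash
python3 look.py q2; python3 -c "
from h import *
go([.439,.236,.061],[180,0,-87.4])"
```

```text
shift mm tool [ 479.6  -41.8 -200.9] rotvec [-0.0087 -0.0073 -3.0976] | rows>= 20.7
27.35
shift mm tool [ 2.5 -0.8  0.5] rotvec [-0.0048  0.0055 -0.0014] | rows>= 0.1
```

View pics/q2.png

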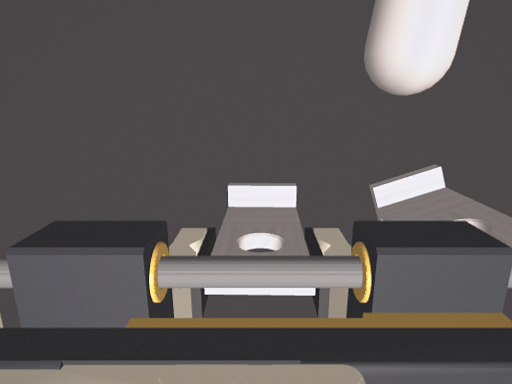

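Emit:
{"fn": "step_arm", "kwargs": {
  "deltas": [
    [0,0,0,0,1,-20,-0.3],
    [0,0,0,0,1,-45,-0.3],
    [0,0,0,0,1,-45,-0.3],
    [0,0,0,0,1,-45,-0.3],
    [0,0,0,0,0,-25,-0.3],
    [0,0,0.09,0,0,0,-0.3],
    [0,0,0.09,0,0,0,-0.3]
  ]
}}

```text
time_s: 28.05
tcp_pos: [0.4318, 0.2362, 0.2474]
eef_rot: [-180.0, 0.2, -98.1]
contact_force: [-0.3, 0.0, -1.6]
gripper_width: 0.0435
```

```bash
python3 -c "
from h import *
go([.48,.385,.24],[180,0,-98.1])"
```

```text
shift mm tool [-154.   -26.8    8. ] rotvec [-0.0007  0.0035  0.0003] | rows>= 3.1
```

Emit:
{"fn": "step_arm", "kwargs": {
  "deltas": [
    [0,0,0,-20,-2,0,-0.3],
    [0,0,0,-40,-4,0,-0.3],
    [0,0,0,-40,-5,0,-0.3],
    [0,0,0,-35,-7,0,-0.3],
    [0,0,0,-15,-5,0,-0.3],
    [0,0,0,-2,0,20,-0.3],
    [0,0,0,0,0,24,-0.3],
    [0,0,0,0,0,10,-0.3],
    [0,0,0,0,0,0,-0.3]
  ]
}}

```text
time_s: 28.95
tcp_pos: [0.4772, 0.3947, 0.1885]
eef_rot: [179.9, 0.1, -97.7]
contact_force: [-0.5, 0.4, -1.3]
gripper_width: 0.0438
```

```bash
python3 look.py q3; python3 -c "
from h import *
go([.51,.3801,.181],[180,0,-98.1])"
```

```text
shift mm tool [ 625.8 -107.6  -72.6] rotvec [ 4.5000e-03 -1.0000e-03  3.0069e+00] | rows>= 20.1
29.0
shift mm tool [ 10.2 -34.3   8.2] rotvec [0.0009 0.0029 0.0067] | rows>= 0.7
```

View pics/q3.png

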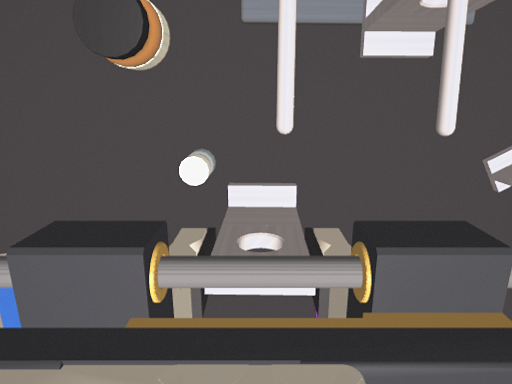

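Emit:
{"fn": "step_arm", "kwargs": {
  "deltas": [
    [0,0,0.006,6,-6,3,-0.3],
    [0,0,0,5,-8,4,-0.3],
    [0,0,0,0,-4,2,-0.3],
    [0,0,0,0,0,1,-0.3]
  ]
}}

```text
time_s: 29.4
tcp_pos: [0.4966, 0.381, 0.1822]
eef_rot: [-179.9, 0.4, -98.1]
contact_force: [0.1, -0.2, -1.3]
gripper_width: 0.0442
```

```bash
python3 look.py q4; python3 -c "
from h import *
go([.51,.3801,.181],[180,0,-98.1])"
```

```text
shift mm tool [613.8 -90.9 -82. ] rotvec [0.0103 0.0039 3.0009] | rows>= 20.0
29.45
shift mm tool [ -1.  -13.7   1.1] rotvec [-0.0021  0.007   0.0007] | rows>= 0.3
```

View pics/q4.png

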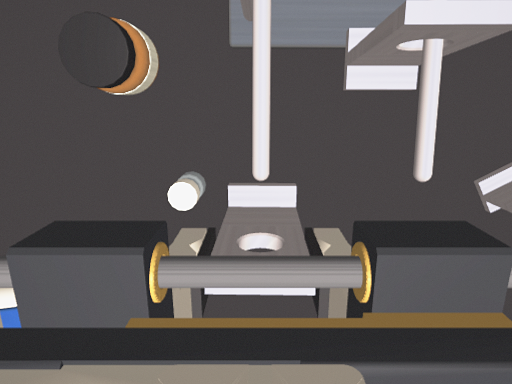

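Emit:
{"fn": "step_arm", "kwargs": {
  "deltas": [
    [0,0.005,0,-0.5,-10,1,-0.3],
    [0,0,0,0,-14,1,-0.3],
    [0,0,0,0,-12,1.5,-0.3],
    [0,0,0,0,-5,1,-0.3]
  ]
}}

```text
time_s: 29.85
tcp_pos: [0.5403, 0.3758, 0.1786]
eef_rot: [-179.8, 0.2, -98.0]
contact_force: [-0.5, -1.3, -1.7]
gripper_width: 0.044
```

```bash
python3 look.py q5; python3 -c "
from h import *
go([.572,.3712,.177],[180,0,-98.1])"
```

```text
shift mm tool [615.  -46.1 -83.5] rotvec [0.0042 0.005  3.0013] | rows>= 20.0
29.9
shift mm tool [  0.  -31.7   1.3] rotvec [-0.0031  0.003   0.0011] | rows>= 0.6
```

View pics/q5.png

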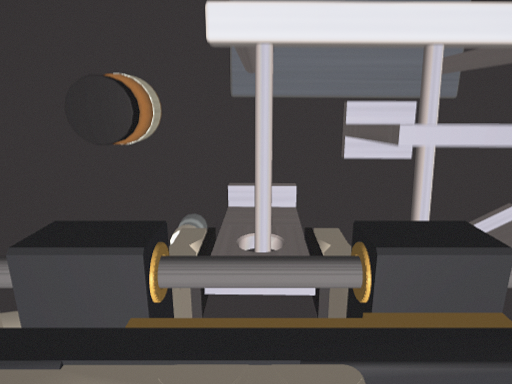

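Emit:
{"fn": "step_arm", "kwargs": {
  "deltas": [
    [0,0,0,0,-10,1,-0.3],
    [0,0,0,0,-12,1.5,-0.3],
    [0,0,0,0,-8,2,-0.3],
    [0,0,0,0,0,3,-0.3]
  ]
}}

```text
time_s: 30.3
tcp_pos: [0.5734, 0.371, 0.1701]
eef_rot: [-179.8, 0.2, -98.1]
contact_force: [0.3, -0.2, -1.7]
gripper_width: 0.044
```

Emit:
{"fn": "step_arm", "kwargs": {
  "deltas": [
    [0,0,0,0,0,2,-0.3],
    [0,0,0,0,0,1,-0.3]
  ]
}}

```text
time_s: 30.5
tcp_pos: [0.5738, 0.371, 0.1691]
eef_rot: [-179.7, 0.2, -98.0]
contact_force: [-2.3, -1.6, 5.5]
gripper_width: 0.0439
```

Contact; release.

Emit:
{"fn": "step_arm", "kwargs": {
  "deltas": [
    [0,0,0,0,0,0,0.1],
    [0,0,0,0,0,0,0.2],
    [0,0,0,0,0,0,0.25],
    [0,0,0,0,0,0,0.25],
    [0,0,0,0,0,0,0.25],
    [0,0,0,0,0,-8,0.25],
    [0,0,0,0,0,-25,0.25],
    [0,0,0,0,0,-35,0.25],
    [0,0,0,0,0,-30,1],
    [0,0,0,0,0,0,1]
  ]
}}

```text
time_s: 31.5
tcp_pos: [0.5726, 0.3705, 0.2719]
eef_rot: [-179.8, 0.1, -98.0]
contact_force: [0.4, -0.5, 0.8]
gripper_width: 0.0656
```

```bash
python3 look.py q6;python3 look.py q6s scene; python3 -c "
from h import *
go([.4495,.1407,.26],[180,0,-69])"
```

```text
shift mm tool [614.3 -13.8   9.4] rotvec [7.0000e-04 3.5000e-03 3.0018e+00] | rows>= 20.0
31.55
shift mm tool [613.7 -14.7   8.6] rotvec [-2.2000e-03 -0.0000e+00  3.0016e+00] | rows>= 20.0
31.6
shift mm tool [243.8  88.5   8. ] rotvec [ 3.000e-04 -1.400e-03 -5.065e-01] | rows>= 5.2
```

View pics/q6.png

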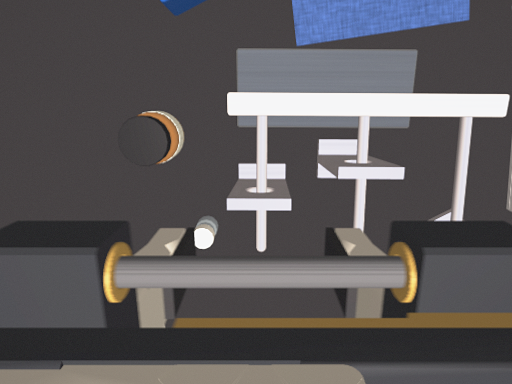

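View pics/q6s.png

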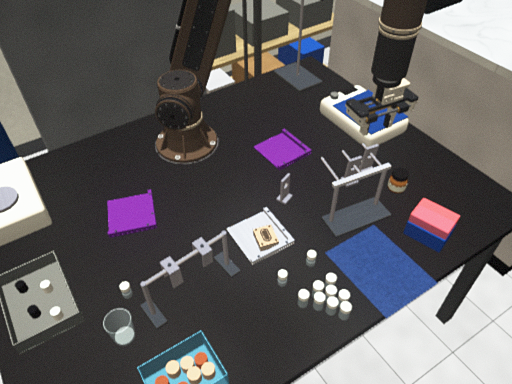

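Emit:
{"fn": "step_arm", "kwargs": {
  "deltas": [
    [0,0,0,10,20,0,1],
    [0,0,0,25,35,0,1],
    [0,0,0,40,20,0,1],
    [0,0,0,46,8,1,1],
    [0,0,0,46,3,1,1],
    [0,0,0,46,2,1,1],
    [0,0,-0.1,25,0,1,1],
    [0,0,-0.14,0,0,1,1],
    [0,0,-0.14,0,0,0,1],
    [0,0,-0.12,0,0,0,1]
  ]
}}

```text
time_s: 32.6
tcp_pos: [0.4389, 0.1339, 0.2518]
eef_rot: [178.9, -0.4, -68.5]
contact_force: [-0.2, 0.2, 0.9]
gripper_width: 0.0875
```

```bash
python3 look.py r1; python3 -c "
from seg import *
im,i=load('r1')
for c,R in rects(im,150,60,222):
    if 180<R[0][0]<400: print(np.round(R[0],1),[np.round(q,4) for q in rw(i,R,.1)])
go([.4495,.1407,.061],[180,0,-69])"
```

```text
shift mm tool [369.8  83.   -4.5] rotvec [ 0.0137  0.025  -2.7588] | rows>= 18.4
32.65
[256.5 163.5] [array([0.4494, 0.1407, 0.1   ]), np.float64(43.3127), np.float64(-68.5349), np.float64(6.574), np.float64(-157.5277)]
[256.5 139. ] [array([0.4704, 0.1489, 0.1   ]), np.float64(33.3519), np.float64(-68.5102), np.float64(10.8234), np.float64(-157.762)]
shift mm tool [ -3.5 -16.1 190.3] rotvec [ 0.0193 -0.0064  0.0161] | rows>= 3.8
```

View pics/r1.png

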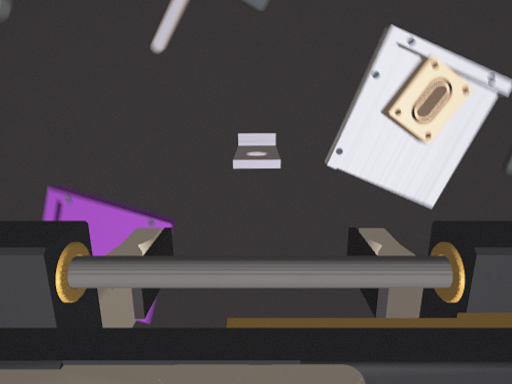

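Emit:
{"fn": "step_arm", "kwargs": {
  "deltas": [
    [0.019,-0.006,0,-2,-6,20,1],
    [0,0,0,-1.5,-7,40,1],
    [0,0,0,0,-2,45,1],
    [0,0,0,0,1,45,1],
    [0,0,0,0,1,32,1],
    [0,0,0,0,0.5,9,1],
    [0,0,0,0,0.5,0,1]
  ]
}}

```text
time_s: 33.35
tcp_pos: [0.4475, 0.1404, 0.053]
eef_rot: [179.9, -0.1, -69.0]
contact_force: [-0.8, 0.1, 0.8]
gripper_width: 0.0873
```

```bash
python3 -c "
from h import *
go([.4494,.1407,.061],[180,0,-68.6])"
```

```text
shift mm tool [ 0.4 -1.8 -8. ] rotvec [ 0.0011 -0.0009 -0.0072] | rows>= 0.2
```

Emit:
{"fn": "step_arm", "kwargs": {
  "deltas": [
    [0,0,-0.007,0,-1,-8,-0.3],
    [0,0,0,0,0,0.5,-0.3],
    [0,0,0,0,0.5,0.5,-0.3],
    [0,0,0,0,0.5,0.5,-0.3],
    [0,0,0,0,0.5,0.5,-0.3],
    [0,0,0,0,0.5,0.5,-0.3],
    [0,0,0,0,0,0.5,-0.3],
    [0,0,0,0,0,0,-0.3]
  ]
}}

```text
time_s: 34.15
tcp_pos: [0.4501, 0.1427, 0.0651]
eef_rot: [-179.4, 0.1, -68.6]
contact_force: [-1.8, 0.1, 0.6]
gripper_width: 0.0436
```

```bash
python3 -c "
from h import *
go([.4494,.1407,.061],[180,0,-68.6])"
```

```text
shift mm tool [1.6 1.4 4.1] rotvec [-0.0098  0.0019 -0.0005] | rows>= 0.1
```

Emit:
{"fn": "step_arm", "kwargs": {
  "deltas": [
    [0,0,0,0,1,-20,-0.3],
    [0,0,0,0,1,-45,-0.3],
    [0,0,0,0,1,-45,-0.3],
    [0,0,0,0,1,-45,-0.3],
    [0,0,0,0,0,-25,-0.3],
    [0,0,0.13,0,0,0,-0.3],
    [0,0,0.13,0,0,0,-0.3],
    [0,0,0.13,0,0,0,-0.3],
    [0,0,0.12,0,0,0,-0.3]
  ]
}}

```text
time_s: 35.05
tcp_pos: [0.4417, 0.1388, 0.2492]
eef_rot: [-180.0, 0.1, -98.9]
contact_force: [-0.3, -0.3, -1.8]
gripper_width: 0.044
```

```bash
python3 -c "
from h import *
go([.465,.2335,.22],[180,0,-98.1])"
```

```text
shift mm tool [-97.1  -8.3  29.4] rotvec [-0.0003  0.0022 -0.0142] | rows>= 2.0
```

Emit:
{"fn": "step_arm", "kwargs": {
  "deltas": [
    [0,0,-0.014,-20,0,0,-0.3],
    [0,0,0,-35,0,5,-0.3],
    [0,0,0,-30,-4,15,-0.3],
    [0,0,0,-8,-4,20,-0.3],
    [0,0,0,0,0,16,-0.3],
    [0,0,0,0,0,7,-0.3],
    [0,0,0,0,0,0,-0.3]
  ]
}}

```text
time_s: 35.75
tcp_pos: [0.4627, 0.2364, 0.1816]
eef_rot: [179.8, 0.0, -97.7]
contact_force: [0.7, 0.1, -0.8]
gripper_width: 0.0441
```

```bash
python3 look.py r2; python3 -c "
from h import *
go([.488,.2302,.184],[180,0,-98.1])"
```

```text
shift mm tool [ 467.  -100.6  -78.7] rotvec [ 2.1000e-03 -3.2000e-03  3.0068e+00] | rows>= 20.1
35.8
shift mm tool [  2.8 -25.7  -2. ] rotvec [0.0022 0.0012 0.0066] | rows>= 0.5
```

View pics/r2.png

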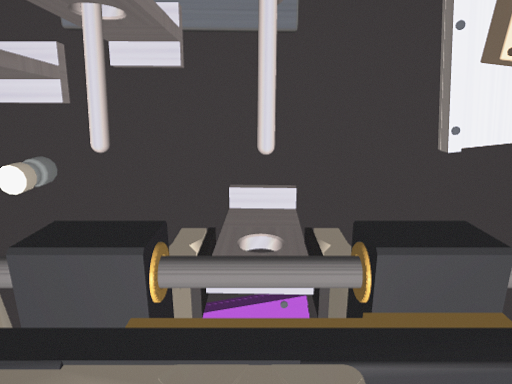

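Emit:
{"fn": "step_arm", "kwargs": {
  "deltas": [
    [0,0,0.006,2,-8,-2,-0.3],
    [0,0,0,0.5,-10,-1,-0.3],
    [0,0,0,0,-8,0,-0.3],
    [0,0,0,0,0,0,-0.3]
  ]
}}

```text
time_s: 36.2
tcp_pos: [0.492, 0.2303, 0.1885]
eef_rot: [-179.9, 0.3, -98.0]
contact_force: [-0.1, -0.4, -1.2]
gripper_width: 0.044
```

```bash
python3 look.py r3; python3 -c "
from h import *
go([.5515,.2213,.180],[180,0,-98.1])"
```

```text
shift mm tool [464.1 -74.2 -73.6] rotvec [6.9000e-03 2.3000e-03 3.0011e+00] | rows>= 20.0
36.25
shift mm tool [  0.5 -60.5   8.5] rotvec [-0.0012  0.0047  0.0009] | rows>= 1.2
```

View pics/r3.png

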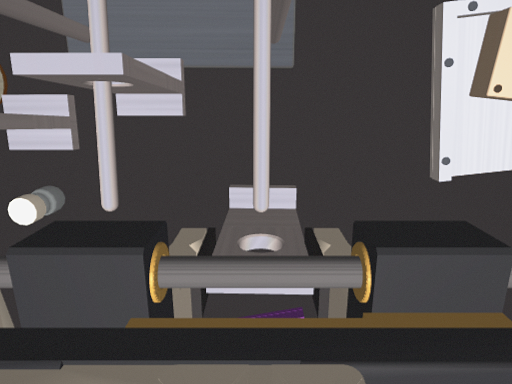

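Emit:
{"fn": "step_arm", "kwargs": {
  "deltas": [
    [0,0.004,0,0,-6,4,-0.3],
    [0,0,0,0,-10,2,-0.3],
    [0,0,0,0,-12,1,-0.3],
    [0,0,0,0,-10,1,-0.3]
  ]
}}

```text
time_s: 36.65
tcp_pos: [0.5314, 0.2245, 0.1804]
eef_rot: [-179.9, 0.1, -98.0]
contact_force: [0.7, 0.1, -1.1]
gripper_width: 0.0442
```

```bash
python3 look.py r4; python3 -c "
from h import *
go([.5515,.2213,.180],[180,0,-98.1])"
```

```text
shift mm tool [464.4 -32.6 -80.2] rotvec [8.0000e-04 2.8000e-03 3.0017e+00] | rows>= 20.0
36.7
shift mm tool [  0.4 -19.1   0. ] rotvec [-0.0018  0.0007  0.0015] | rows>= 0.4
```

View pics/r4.png

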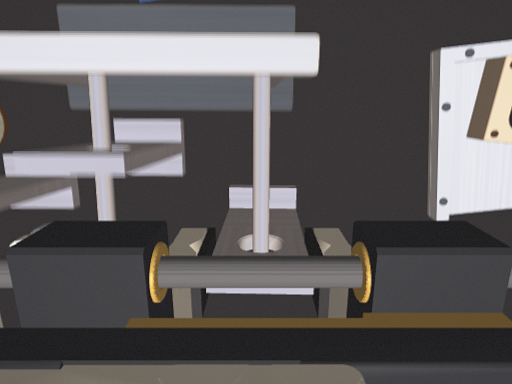

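Emit:
{"fn": "step_arm", "kwargs": {
  "deltas": [
    [0,0,0,0,-9,1,-0.3],
    [0,0,0,0,-9,2,-0.3],
    [0,0,0,0,-1,2.5,-0.3],
    [0,0,0,0,0,2.5,-0.3]
  ]
}}

```text
time_s: 37.1
tcp_pos: [0.5546, 0.2211, 0.172]
eef_rot: [-179.9, 0.0, -98.1]
contact_force: [-11.4, 1.2, 22.2]
gripper_width: 0.0438
```

Emit:
{"fn": "step_arm", "kwargs": {
  "deltas": [
    [0,0,0,0,0,-1,-0.3],
    [0,0,0,0,0,0,0.1],
    [0,0,0,0,0,0,0.25],
    [0,0,0,0,0,0,0.25],
    [0,0,0,0,0,0,0.25],
    [0,0,0,0,0,-8,0.25],
    [0,0,0,0,0,-25,0.25],
    [0,0,0,0,0,-35,0.25],
    [0,0,0,0,0,-30,0.6],
    [0,0,0,0,0,0,1]
  ]
}}

```text
time_s: 38.1
tcp_pos: [0.5538, 0.2208, 0.2763]
eef_rot: [-179.9, -0.1, -98.0]
contact_force: [0.2, 0.1, -0.5]
gripper_width: 0.0654
```

```bash
python3 look.py r6; python3 look.py r6t top; python3 -c "
from h import *
go([.46,-.02,.25],[180,0,-90])"
```

```text
shift mm tool [463.5 -11.9  15.3] rotvec [-3.1000e-03 -2.0000e-04  3.0014e+00] | rows>= 20.0
38.15
shift mm tool [463.  -12.7  14. ] rotvec [-0.0051 -0.0038  3.0012] | rows>= 20.0
38.2
shift mm tool [250.8  57.6  23.4] rotvec [ 0.0025 -0.0034 -0.1404] | rows>= 5.2
```

View pics/r6.png

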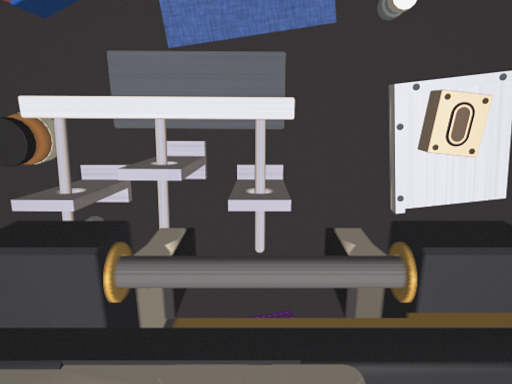

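View pics/r6t.png

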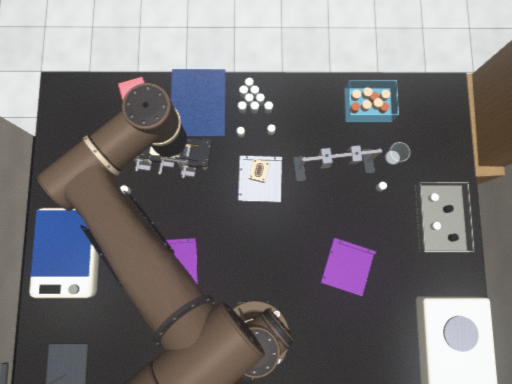

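Emit:
{"fn": "step_arm", "kwargs": {
  "deltas": [
    [0,0,0,20,10,3,1],
    [0,0,0,40,14,4,1],
    [0,0,0,45,14,4,1],
    [0,0,0,45,10,4,1],
    [0,0,0,45,5,4,1],
    [0,0,-0.07,38,3,2,1],
    [0,0,-0.07,12,1,2,1],
    [0,0,0,0,0,0,1],
    [0,0,0,0,0,0,1]
  ]
}}

```text
time_s: 39.1
tcp_pos: [0.4524, -0.0235, 0.241]
eef_rot: [179.0, -0.5, -89.8]
contact_force: [0.9, 0.9, 0.5]
gripper_width: 0.0879
```

```bash
python3 look.py c1; python3 -c "
import cv2
im=cv2.imread('pics/c1.png')[0:225,120:400];cv2.imwrite('pics/c1c.png',cv2.resize(im,None,fx=2.65,fy=2.65,interpolation=cv2.INTER_CUBIC))"
```

```text
shift mm tool [217.1 -46.3 -18. ] rotvec [ 0.0133  0.027  -3.1371] | rows>= 20.9
39.15
```

View pics/c1c.png

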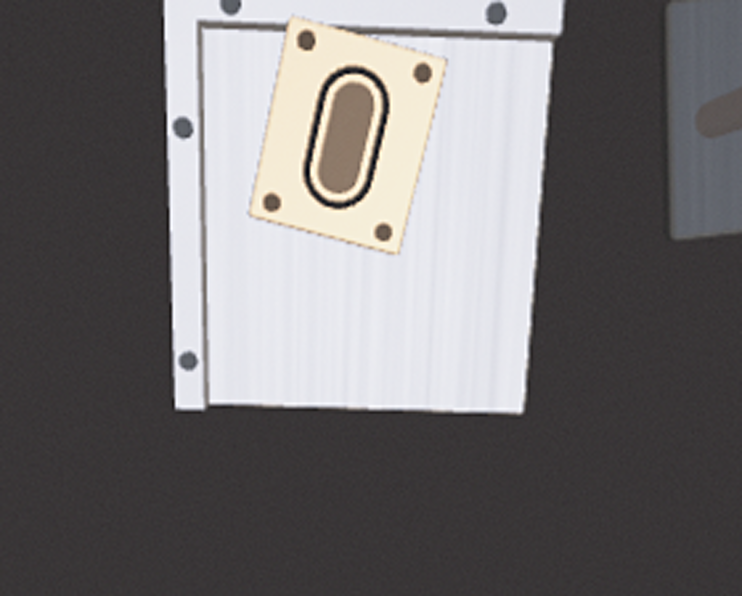

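```bash
python3 -c "
from seg import *
np.set_printoptions(precision=4,suppress=True)
im,i=load('c1')
P=lambda u,v:(120+(u+.5)/2.65-.5,(v+.5)/2.65-.5)
w=np.array([onz(i,*P(*q),.034) for q in [(288,16),(446,60),(398,253),(249,215)]])
print('cell',w,w.mean(0));
ex=(w[0]+w[1]-w[2]-w[3])/2;ey=(w[0]+w[3]-w[1]-w[2])/2
print('len',np.linalg.norm(ex),np.linalg.norm(ey),'yaw',np.degrees(np.arctan2(ex[1],ex[0])),np.degrees(np.arctan2(ey[1],ey[0]))-90)
print('corner inner',onz(i,*P(200,22),.02));a=onz(i,*P(553,33),.02);b=onz(i,*P(204,406),.02);print('ends',a,b)
c=onz(i,*P(200,22),.02)
print('yaw +x strip',np.degrees(np.arctan2((c-a)[1],(c-a)[0]))-90,'yaw +y strip',np.degrees(np.arctan2((c-b)[1],(c-b)[0])))
q=[onz(i,*P(*z),.006) for z in ((207,405),(523,413))];e=q[0]-q[1];print('bottom edge',q,np.degrees(np.arctan2(e[1],e[0]))-90,np.linalg.norm(e))
"
```

```text
cell [[ 0.6082  0.0064  0.034 ]
 [ 0.594  -0.0515  0.034 ]
 [ 0.5256 -0.0346  0.034 ]
 [ 0.5394  0.0228  0.034 ]] [ 0.5668 -0.0142  0.034 ]
len 0.07062343209698257 0.059364427621290815 yaw -13.663081787680499 -13.684615666826417
corner inner [0.6092 0.0407 0.02  ]
ends [ 0.6061 -0.0931  0.02  ] [0.4631 0.0461 0.02  ]
yaw +x strip -1.3071390321711078 yaw +y strip -2.128782152440086
bottom edge [array([0.4612, 0.0473, 0.006 ]), array([ 0.4581, -0.0915,  0.006 ])] -1.3174765309035052 0.13888084814278256
```

```bash
python3 -c "
from h import *
go([.5668,-.0142,.08],[180,0,-103.7])"
```

```text
shift mm tool [  -9.9 -117.2  158.9] rotvec [ 0.0161 -0.0105  0.2434] | rows>= 4.0
```

Emit:
{"fn": "step_arm", "kwargs": {
  "deltas": [
    [0.016,-0.01,0,-2,-20,10,1],
    [0,0,0,-2,-30,15,1],
    [0,0,0,-3,-35,30,1],
    [0,0,0,-3,-28,40,1],
    [0,0,0.08,0,-5,40,1],
    [0,0,0.08,0,0,15,1],
    [0,0,0.08,0,0,0,1],
    [0,0,0,0,0,0,1]
  ]
}}

```text
time_s: 39.95
tcp_pos: [0.5787, -0.0031, 0.0824]
eef_rot: [180.0, 0.1, -104.0]
contact_force: [0.2, -0.4, 0.5]
gripper_width: 0.0877
```

```bash
python3 look.py c2; python3 -c "
from h import *
go([.5668,-.0142,.0235],[180,0,-103.7])"
```

```text
shift mm tool [ 248.5   19.9 -178. ] rotvec [ 3.0000e-03 -4.0000e-04  2.9004e+00] | rows>= 19.3
40.0
shift mm tool [13.7  8.8 59. ] rotvec [ 0.0005  0.002  -0.0021] | rows>= 1.2
```

View pics/c2.png

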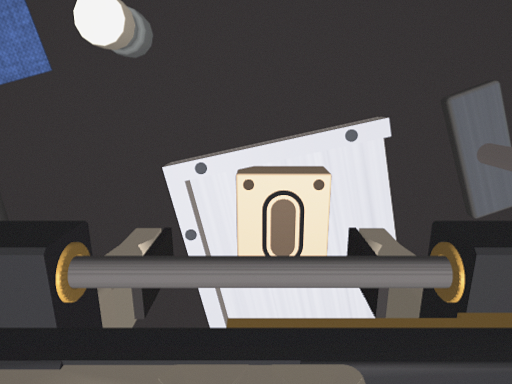

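Emit:
{"fn": "step_arm", "kwargs": {
  "deltas": [
    [0,0,0,7,5,5,1],
    [0,0,0,7,5,15,1],
    [0,0,0,0,0,20,1],
    [0,0,0,0,0,15,1],
    [0,0,0,0,0,3,1]
  ]
}}

```text
time_s: 40.5
tcp_pos: [0.566, -0.0131, 0.0255]
eef_rot: [-179.7, 0.3, -103.2]
contact_force: [0.5, -0.3, -0.8]
gripper_width: 0.0874
```

```bash
python3 -c "
from h import *
go([.5668,-.0142,.0235],[180,0,-103.7])"
```

```text
shift mm tool [ 0.9 -1.   2. ] rotvec [-0.0057  0.0058  0.0084] | rows>= 0.1
```

Emit:
{"fn": "step_arm", "kwargs": {
  "deltas": [
    [0,0.005,0.008,1,0,2,0.1],
    [0,0,0,0,0,0.7,0.1],
    [0,0,0,0,0,0.5,0.1],
    [0,0,0,0,0,0.5,0.1],
    [0,0,0,0,0,0.5,0.1],
    [0,0,0,0,0,0.5,0.1]
  ],
  "squeeze": 15
}}

```text
time_s: 41.1
tcp_pos: [0.5668, -0.0139, 0.024]
eef_rot: [-179.5, 0.1, -103.6]
contact_force: [-3.1, 0.5, 4.4]
gripper_width: 0.0598
```

```bash
python3 -c "
from h import *
go([.558,-.015,.0235],[180,0,-91.6])"
```

```text
shift mm tool [3.2 8.3 0.4] rotvec [-0.0095  0.0011 -0.2088] | rows>= 1.4
```

Emit:
{"fn": "step_arm", "kwargs": {
  "deltas": [
    [0,0,0,1.5,5,0,0.1],
    [0,0,0,1,4,0,0.1],
    [0,0,-0.07,0,0,0,0.1],
    [0,0,-0.07,0,0,0,0.1],
    [0,0,-0.07,0,0,0,0.1],
    [0,0,0,0,0,0,0.1]
  ]
}}

```text
time_s: 41.7
tcp_pos: [0.5563, -0.0138, 0.024]
eef_rot: [-179.3, 0.1, -91.1]
contact_force: [2.1, -1.0, -0.5]
gripper_width: 0.0596
```

```bash
python3 look.py c3; python3 -c "
from h import *
go([.568,.009,.0245],[180,0,-91.6])"
```

```text
shift mm tool [ 227.1   48.6 -236.8] rotvec [1.5000e-03 1.7800e-02 3.1196e+00] | rows>= 20.8
41.75
shift mm tool [-23.1 -11.2  -0.3] rotvec [-0.0114  0.0011  0.006 ] | rows>= 0.5
```

View pics/c3.png

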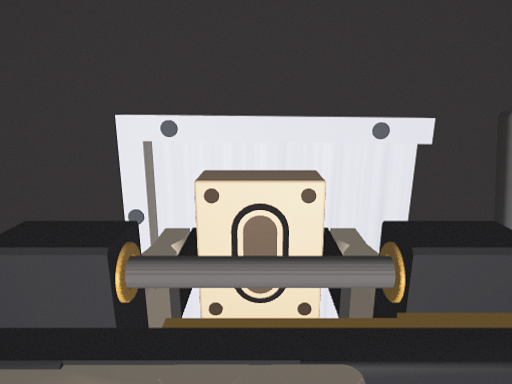

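Emit:
{"fn": "step_arm", "kwargs": {
  "deltas": [
    [-0.01,0,0.006,-7,-3,-0.5,0.1],
    [0,0,0,-7,-3,0,0.1],
    [0,0,0,-6,-2,0,0.1],
    [0,0,0,-2,-1,0,0.1]
  ]
}}

```text
time_s: 42.15
tcp_pos: [0.5657, 0.0093, 0.0242]
eef_rot: [179.9, 0.0, -92.0]
contact_force: [-1.1, -1.5, 0.8]
gripper_width: 0.06
```

```bash
python3 look.py c4; python3 -c "
from h import *
go([.572,.012,.0245],[180,0,-91.6])"
```

```text
shift mm tool [ 251.3   57.6 -235.9] rotvec [ 1.0000e-03 -1.7000e-03  3.1078e+00] | rows>= 20.7
42.2
shift mm tool [-2.8 -6.1 -0.3] rotvec [ 0.0011  0.0007 -0.0059] | rows>= 0.1
```

View pics/c4.png

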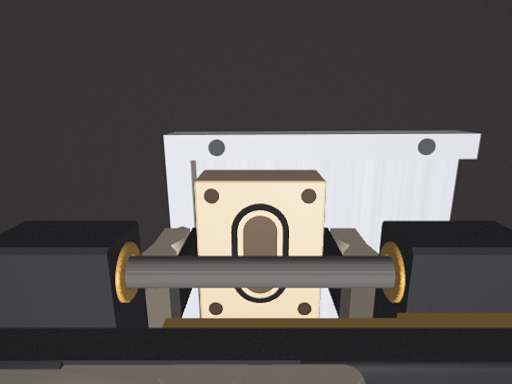

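Now gently to contact in +x, then +y, watching the force.

Emit:
{"fn": "step_arm", "kwargs": {
  "deltas": [
    [0,0,-0.005,0,-3,0,0.1],
    [0,0,0,0,-3,0,0.1],
    [0,0,0,0,-2,0,0.1]
  ]
}}

```text
time_s: 42.5
tcp_pos: [0.5728, 0.0093, 0.0241]
eef_rot: [179.8, 0.0, -91.6]
contact_force: [-8.1, 5.1, 4.9]
gripper_width: 0.0598
```

Emit:
{"fn": "step_arm", "kwargs": {
  "deltas": [
    [0,0,0,-1.5,0,0,0.1],
    [0,0,0,-1.5,0,0,0.1]
  ]
}}

```text
time_s: 42.7
tcp_pos: [0.5728, 0.0115, 0.0241]
eef_rot: [179.8, -0.0, -91.7]
contact_force: [-1.6, -2.5, 1.5]
gripper_width: 0.0599
```

Emit:
{"fn": "step_arm", "kwargs": {
  "deltas": [
    [0,0,0,-1.5,0,0,0.1],
    [0,0,0,-1.5,-1,0,0.1]
  ]
}}

```text
time_s: 42.9
tcp_pos: [0.5729, 0.0124, 0.0241]
eef_rot: [179.6, -0.2, -91.7]
contact_force: [-4.2, -12.3, 5.6]
gripper_width: 0.0597
```

Emit:
{"fn": "step_arm", "kwargs": {
  "deltas": [
    [0,0,0,0,-0.5,0,0.1],
    [0,0,0,0,0,0,0.6],
    [0,0,0,0,0,0,0.9],
    [0,0,0,0,0,0,0.9],
    [0,0,0,0,0,-10,0.9],
    [0,0,0,0,0,-30,0.9],
    [0,0,0,0,25,-40,0.9],
    [0,0,0,0,40,-40,0.9],
    [0,0,0,0,40,-40,0.9],
    [0,0,0,0,15,-20,0.9]
  ]
}}

```text
time_s: 43.9
tcp_pos: [0.4626, 0.017, 0.2006]
eef_rot: [179.6, -0.2, -91.7]
contact_force: [1.0, 1.1, -0.2]
gripper_width: 0.0835
```

```bash
python3 look.py c5; python3 -c "
import cv2
im=cv2.imread('pics/c5.png')[0:225,120:400];cv2.imwrite('pics/c5c.png',cv2.resize(im,None,fx=2.65,fy=2.65,interpolation=cv2.INTER_CUBIC))"
```

```text
shift mm tool [256.1 -44.5 -55.9] rotvec [-0.0038 -0.0059  3.1123] | rows>= 20.8
43.95
```

View pics/c5c.png

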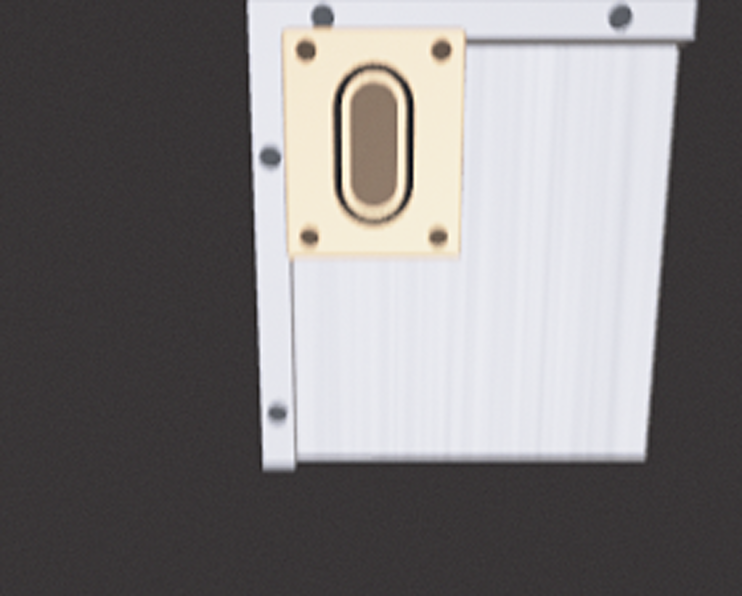

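```bash
python3 -c "
from seg import *
np.set_printoptions(precision=4,suppress=True)
im,i=load('c5')
P=lambda u,v:(120+(u+.5)/2.65-.5,(v+.5)/2.65-.5)
w=np.array([onz(i,*P(*q),.034) for q in [(283,28),(466,30),(460,257),(289,257)]])
ex=(w[0]+w[1]-w[2]-w[3])/2;ey=(w[0]+w[3]-w[1]-w[2])/2
print(w.mean(0),np.degrees(np.arctan2(ex[1],ex[0])),np.degrees(np.arctan2(ey[1],ey[0]))-90,np.linalg.norm(ex),np.linalg.norm(ey))
# strip inner top edges visible
Y=[onz(i,*P(*q),.02) for q in ((291,262),(295,462))]; X=[onz(i,*P(*q),.02) for q in ((470,40),(678,42))]
for n,(a,b) in (('y',Y),('x',X)):
    e=(b-a)[:2];e/=np.linalg.norm(e);nn=np.array([-e[1],e[0]])
    print(n,a,b,'dist of cell corners',[round(float(nn@(p[:2]-a[:2]))*1e3,1) for p in w], np.degrees(np.arctan2(e[1],e[0])))
"
```

```text
[0.5715 0.0127 0.034 ] -1.650993792103586 -1.9681366415703963 0.0715081221212665 0.05951267921614871
y [0.535 0.044 0.02 ] [0.4609 0.0464 0.02  ] dist of cell corners [0.1, 59.7, 59.9, 0.5] 178.12405872049942
x [ 0.6061 -0.0209  0.02  ] [ 0.6034 -0.092   0.02  ] dist of cell corners [-0.0, -0.1, -71.3, -71.8] -92.16867853572357
```

```bash
python3 look.py fs scene; python3 look.py ft top; python3 -c "
import cv2
a=cv2.imread('pics/fs.png')[130:330,120:420];cv2.imwrite('pics/fsc.png',cv2.resize(a,None,fx=2.6,fy=2.6,interpolation=cv2.INTER_CUBIC))
a=cv2.imread('pics/ft.png')[110:230,100:420];cv2.imwrite('pics/ftc.png',cv2.resize(a,None,fx=2.5,fy=2.5,interpolation=cv2.INTER_CUBIC))"
```

```text
shift mm tool [256.5 -43.1 -57.8] rotvec [-0.0034 -0.0059  3.1128] | rows>= 20.8
44.0
shift mm tool [256.6 -42.8 -59.5] rotvec [-0.0043 -0.0092  3.1125] | rows>= 20.8
44.05
```

View pics/fsc.png

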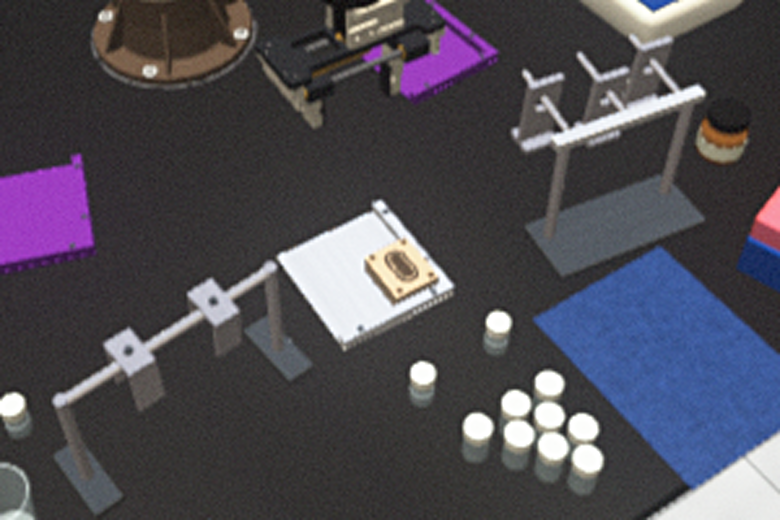

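View pics/ftc.png

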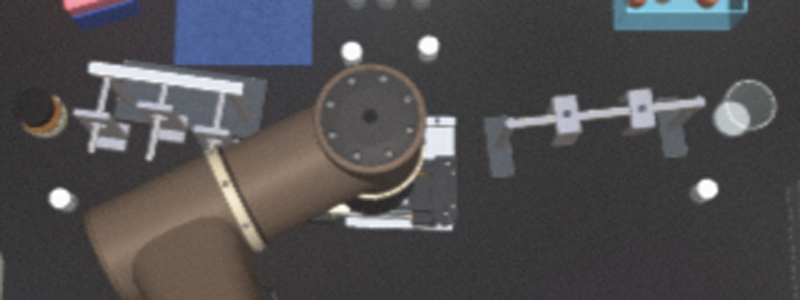

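Emit:
{"fn": "step_arm", "kwargs": {
  "deltas": [
    [0,0,0,0,0,-5,0.9],
    [0,0,0,0,0,0,0.9],
    [0,0,0,0,0,0,0.9],
    [0,0,0,0,0,0,0.9],
    [0,0,0,0,0,0,0.9],
    [0,0,0,0,0,0,0.9],
    [0,0,0,0,0,0,0.9],
    [0,0,0,0,0,0,0.9]
  ]
}}

```text
time_s: 44.85
tcp_pos: [0.4645, 0.0171, 0.2019]
eef_rot: [179.3, -0.3, -91.7]
contact_force: [0.3, -0.7, -0.1]
gripper_width: 0.0833
```

```bash
python3 look.py fs2 scene; python3 -c "
import cv2,numpy as np
a=cv2.imread('pics/fs.png').astype(int);b=cv2.imread('pics/fs2.png').astype(int)
d=abs(a-b).max(2)
for n,(u,v,w,h) in dict(pegs=(315,140,80,60),rail=(140,225,100,100),cell=(225,205,75,60)).items(): print(n,d[v:v+h,u:u+w].max(),(d[v:v+h,u:u+w]>40).sum())
from plant import r
print(r.get_state()['time_s'],r.get_state()['contact_force'])
print(r.close_job())"
```

```text
shift mm tool [256.2 -42.5 -57. ] rotvec [-0.0089 -0.0193  3.1113] | rows>= 20.8
44.9
pegs 18 0
rail 21 0
cell 16 0
44.9 [-1.05472482 -0.64147329  0.23939076]
the job is handed in; nothing more can be done
None
```

The job is handed in at 44.9 s. The close call reports no verdict, so the results below are my own checks.

- **Saddles:** the two that were there are draped over the bar, about 95 mm apart. In the last pictures their crowns sit centred on the bar.
- **Brackets:** all three hang by their eyes, one on each peg. The outer two are about 60 mm from the root and the middle one about 35 mm.
- **Cell body:** it was knocked aside during the run, while I was moving the brackets. I gripped it where it then lay, squared it up, and slid it into the aluminium plate's corner until the force showed contact on both stops. The last wrist picture put its edges within about 0.5 mm of both stops and its yaw within about 0.5° of the plate's.
- **Bystanders and stillness:** the vials, jar and beaker in the last pictures are standing. Two scene pictures 0.9 s apart showed no change at the pegs, rail or plate, and the gripper was clear of everything.

No check failed. My first estimates from the top camera were up to about 9 mm off for the brackets, so I used the wrist camera's readings to grasp them.

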